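# Knock herb cakes out of their mould

## Robot

A 6-joint arm with a two-finger parallel gripper is mounted at the origin on the work surface. World frame = base frame: x ahead of the robot, y to its left, z up, the work surface at z = 0. Lengths are in m, angles in rad, forces in N, time in s.
With the tool pointing down it reaches from about 0.35 to 0.875 m from the base axis. Payload 4.2 kg.
Tool frame: the origin (TCP) lies on the centre line of the jaws, within the pads' length; the fingertips stand 22 mm ahead of it and the grasp point (between the pads) lies 3 mm ahead of it (tip_extent is the distance from the TCP to the fingertips, in m); z points along the fingers, y is the direction in which the jaws open and shut (so a half turn about z gives the same grasp; the last joint's range is limited). The gripper opens to 87 mm and grips with 3 to 60 N. Pads are 19 mm wide; open, the fingers measure 117 mm over their backs; the gripper's body (75 mm by 190 mm) begins 51 mm behind the grasp point.
Start: joints at [1.413, 0.385, 0.008, 0, -1.194, -0.259], TCP at [0.253, 0.571, 0.245] pointing down, gripper open.
Joint ranges: [-3.14, 3.14], [-1.21, 2.06], [-1.07, 1.41], [-3.16, 2.05], [-2.99, -0.16], [-3.1, 3.1]. Speed limits (rad/s): [2.79, 2.79, 3.14, 3.14, 3.14, 3.14].

## Interface

Orientations are given as a unit quaternion [w, x, y, z].
In Python, from bench import get_state, grab_frame, calibration, finish_job, tip_extent gives the robot as it stands.
- The arm moves only by the tool send_rows, never from a script. Its argument "motion" is a list of rows, each an object of numbers: "tx", "ty", "tz": the shift along the tool's x, y, z in cm; "wx", "wy", "wz": the turn, a rotation vector about the tool's x, y, z in degrees. In form: [{"tx": .., "ty": .., "tz": .., "wx": .., "wy": .., "wz": ..}, ...]. A call has exactly 5 rows; each row is the pose to reach, as a shift and turn from the pose measured when the call began, along the tool's axes at that moment; what a row does not reach only later rows make up. A row lasts 1/10 s, in which the tool goes at most 50 mm and 8.59 degrees, less where a joint would pass 70% of its speed; a pose out of reach is approached as far as the arm can. A call with a gripper value outside its range is refused whole. "claw" is the gripper command: -1 is shut, 1 is fully open, values between are in proportion, set as the call begins (left out, the last holds). The fingers move at their own pace and stop on an object; "newtons" is the grip in N (left out, the last holds). Time passes only in rows, so rows that repeat a pose let the fingers close, or fill a call up. It gives the time, the measured TCP pose, the force and the opening at its end, in the units of the state.
- get_state(): the state, without advancing time (a new reading comes with each control period).
- grab_frame(name): name is "side" or "top" or "wrist"; returns (picture, depth): 384x512x3 uint8, red, green, blue; 384x512 float32, m along the optical axis (not along the pixel's ray), 0 where there is no reading.
- calibration(name): a dict with "intrinsics" (3x3 intrinsics, pixels), "world_to_cam" (4x4, takes a point from world to camera coordinates); the wrist camera has in their place "mount" (4x4, takes a point from camera to tool coordinates, whose origin is the TCP and whose axes are the flange's). Camera axes: x right, y down, z forward; pixel columns grow to the right and rows downward; lengths in m; the calibration is good to about 2 mm. A picture is of the moment at which its call begins: read the wrist's pose just before it. calibration takes no time and is no camera call.
- finish_job(): hands the job in, once; it reports no verdict.
The state is a dict: "t": time; "joint_pos": joint angles; "qvel": joint speeds; "joint_efforts": joint torques, N m; "ee_pos": TCP position; "tool_rot": TCP orientation; "ft_force": force on the tool from outside, world axes, zero at the start; "wrist_torque": the same for the moment, N m; "gripper_width": opening from 0.0 (shut) to 1.0 (fully open).
Only numpy, scipy, OpenCV 4.12 (cv2) and the standard library are available. Lean on these libraries where they do the work, as an engineer would, in place of code of your own. Each camera call takes 0.05 s, during which the arm holds its last target.

## Task

Turn the white mould over with its two herb cakes still stuck in it (it can be stood on its end on the way to take a new grip) and, keeping hold of it, rap its rim on the brown paper sheet until both cakes have dropped out and lie flat on the paper. Then set the empty mould down, mouth down and flat, in the square steel tray and let go. Keep the fingers off the cakes, do not drop the mould or let the cakes fall from a height, and leave the jar, mortar and brass weight alone.

Things in the scene. Friction and masses are not known exactly. Their poses are not given: they have to be found in the camera images.
- mould_center (a point): centre (half-way up) of the loose white mould, an open box 80 mm long (x axis) x 40 wide (y) x 40 high (z, out of its open mouth), 0.2 kg. Starts flat on the counter, mouth up, length along world y within 0.5 rad. Blue flat lugs 28 x 28 mm stand 5 mm out at the middle of both long sides: pinch it across these (50 mm) at any tilt. It stands steadily on either end (centre 40 mm up). Pocket mouths lie 20 mm inside the rim.
- cake0_center (a point): centre of a brown herb cake 27 x 27 x 14 mm (x, y, z), 20 g, seated in the pocket 18 mm to the mould's -x end and 8 mm below its centre. Sprung rubber lips keep it in, also upside down, in slow handling and gentle setting down. A jolt frees it: the rim hitting the sheet at 0.2 m/s or more (a stroke aimed several mm past contact, still fast when it hits); if it stays, rap again.
- cake1_center (a point): the same for the second cake, 18 mm to the mould's +x end
- sheet: brown paper sheet fixed flat on the counter near the middle, 150 x 150 mm, 2 mm thick; origin at the centre of its underside, z up
- tray: shallow square steel tray fixed on the counter, 150 x 150 mm outside, floor 2 mm thick (top at 2 mm), rim 8 mm high and 3 mm thick; origin at the centre of its underside, z up. It is on the other side of the sheet from the mould.
- jar: bystander: amber jar with a red cap, 56 mm across, 85 mm tall, beyond the work; origin at the centre of its underside
- mortar: bystander: white ceramic mortar bowl, 84 mm across, 55 mm tall, beyond the work; origin at the centre of its underside
- weight: bystander: brass balance weight, 40 mm across, 50 mm tall, beyond the work; origin at the centre of its underside

How it is judged:
By the outcome, as a careful person would: the job done as asked, in the order asked, and still so for the second after the job is handed in, with the robot touching nothing.
It also fails if it takes over 64 s, if anything falls off the work surface, if the arm or the gripper's body presses on something with over 40 N, if the wrist force passes 120 N, or if a joint passes its speed limit or range.

## Working session

There is one attempt and no reset: what is moved stays moved. The work goes in short steps, Python scripts to look and compute and a tool call to move; the robot and the scene stay as the last step left them, time stands still between calls to the robot, and variables do not carry over. Pictures are saved under pics/ and viewed, and the job is handed in when it is done.

Besides the shell and the picture viewer there is one more tool, called after "Request:" as a command line: name --argument value ..., lists and objects as JSON in quotes. send_rows: Moves the arm, as the interface text tells. Its arguments: {"type":"object","properties":{"motion":{"type":"array","items":{"type":"object","properties":{"tx":{"type":"number"},"ty":{"type":"number"},"tz":{"type":"number"},"wx":{"type":"number"},"wy":{"type":"number"},"wz":{"type":"number"}}}},"claw":{"type":"number"},"newtons":{"type":"number"}},"required":["motion"]}

```bash
mkdir -p pics; ls
python3 - <<'E'
from bench import *
import cv2
s=get_state(); print(s)
for n in ["side","top","wrist"]:
    c=calibration(n); print(n,{k:v.round(4).tolist() if hasattr(v,'round') else v for k,v in c.items()})
    p,d=grab_frame(n)
    cv2.imwrite(f"pics/{n}0.png",p[:,:,::-1])
    import numpy as np; np.save(f"pics/{n}0d.npy",d)
E
```

```text
pics
{'t': 0.0, 'joint_pos': array([ 1.41258386e+00,  3.85549373e-01,  6.62906397e-03, -5.12477933e-04,
       -1.19399080e+00, -2.58573786e-01]), 'qvel': array([ 0.00108951,  0.0010223 , -0.00097186, -0.00043762, -0.0010196 ,
        0.00046681]), 'joint_efforts': array([ 2.89435493e-04, -3.90663528e+01,  1.87400991e+01,  4.21966195e+00,
        1.09401683e-02, -1.93837759e-04]), 'ee_pos': array([0.25278339, 0.57099311, 0.24346315]), 'tool_rot': array([ 1.06800489e-03,  9.78344483e-01, -2.06980427e-01, -1.84824592e-04]), 'ft_force': array([ 0.57031024, -0.62178554, -0.04697112]), 'wrist_torque': array([-0.01800431,  0.0355649 ,  0.01842786]), 'gripper_width': 1.0033311578780555}
side {'intrinsics': [[393.7336, 0.0, 256.307], [0.0, 393.7336, 191.5946], [0.0, 0.0, 1.0]], 'world_to_cam': [[0.957, -0.2899, -0.0045, -0.5566], [-0.1644, -0.5297, -0.8321, 0.1461], [0.2389, 0.7971, -0.5546, 0.8821], [0.0, 0.0, 0.0, 1.0]]}
top {'intrinsics': [[443.4385, 0.0, 253.8387], [0.0, 443.4385, 189.0779], [0.0, 0.0, 1.0]], 'world_to_cam': [[0.0054, -0.9997, -0.0224, 0.0317], [-0.9975, -0.0038, -0.071, 0.6174], [0.0709, 0.0227, -0.9972, 1.0629], [0.0, 0.0, 0.0, 1.0]]}
wrist {'intrinsics': [[286.2969, 0.0, 252.9668], [0.0, 286.2969, 194.8347], [0.0, 0.0, 1.0]], 'mount': [[0.0015, -0.9552, -0.2959, 0.0811], [1.0, 0.0014, 0.0005, -0.0], [-0.0001, -0.2959, 0.9552, -0.1399], [0.0, 0.0, 0.0, 1.0]]}
```

View pics/top0.png

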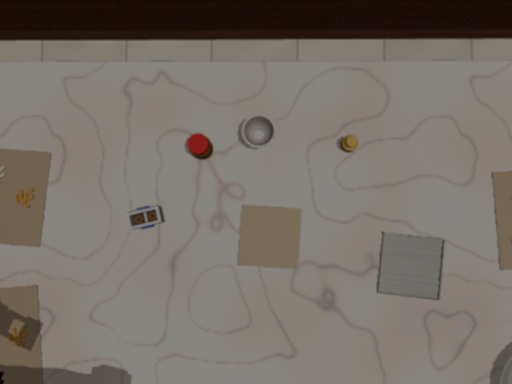

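View pics/side0.png

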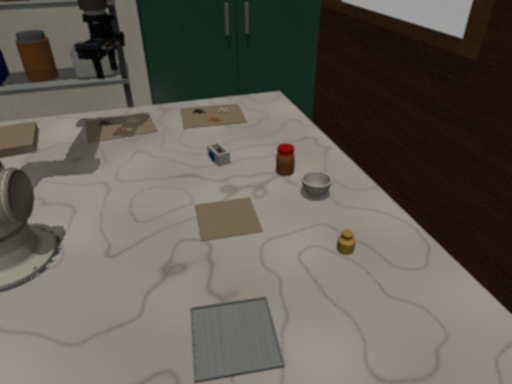

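View pics/wrist0.png

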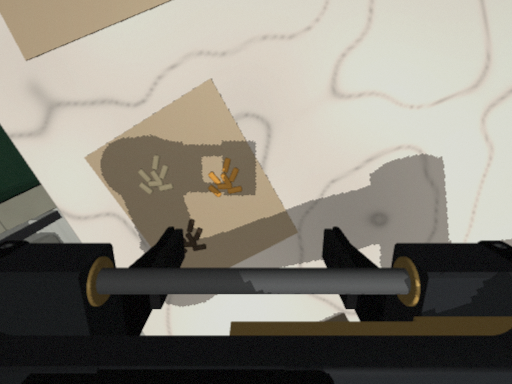

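The top view shows the mould at about (145,217), the sheet at (269,237), the tray at (410,266), the jar at (199,147), the mortar at (258,131) and the weight at (349,143). Next I'll measure positions.

```bash
cat > h.py <<'E'
import numpy as np, cv2
from bench import *
from scipy.spatial.transform import Rotation as R
def camT(name,s=None):
    c=calibration(name); K=np.array(c["intrinsics"])
    if name=="wrist":
        s=s or get_state(); q=s["tool_rot"]
        T=np.eye(4); T[:3,:3]=R.from_quat(np.r_[q[1:],q[0]]).as_matrix(); T[:3,3]=s["ee_pos"]
        return K,np.linalg.inv(T@np.array(c["mount"]))
    return K,np.array(c["world_to_cam"])
def cast(K,W,px,z):
    px=np.atleast_2d(px).astype(float)
    d=np.c_[(px[:,0]-K[0,2])/K[0,0],(px[:,1]-K[1,2])/K[1,1],np.ones(len(px))]@W[:3,:3]
    o=-W[:3,:3].T@W[:3,3]
    return o+d*((z-o[2])/d[:,2])[:,None]
def proj(K,W,P):
    c=np.atleast_2d(P)@W[:3,:3].T+W[:3,3]; u=c@K.T; return u[:,:2]/u[:,2:]
def comps(m,amin=20):
    n,l,st,ce=cv2.connectedComponentsWithStats(m.astype(np.uint8)); 
    return [(l==i,st[i],ce[i]) for i in range(1,n) if st[i][4]>=amin]
def shot(name,fn,scale=1):
    s=get_state(); p,d=grab_frame(name); cv2.imwrite("pics/"+fn,cv2.resize(p[:,:,::-1],None,fx=scale,fy=scale))
    return s,p,d
def st():
    s=get_state(); q=s["tool_rot"]; m=R.from_quat(np.r_[q[1:],q[0]]).as_matrix()
    print("t",round(s["t"],2),"pos",s["ee_pos"].round(4),"x",m[:,0].round(3),"y",m[:,1].round(3),"z",m[:,2].round(3),"j",s["joint_pos"].round(3),"F",s["ft_force"].round(1),"g",round(s["gripper_width"],3)); return s,m
def delta(target_pos,target_R):
    s=get_state(); q=s["tool_rot"]; r=R.from_quat(np.r_[q[1:],q[0]])
    t=r.inv().apply(np.asarray(target_pos)-s["ee_pos"])*100
    w=np.degrees((r.inv()*R.from_matrix(target_R)).as_rotvec())
    print("shift cm",t.round(2),"turn deg",w.round(2)); return t,w
E
python3 - <<'E'
from h import *
p=cv2.imread("pics/top0.png"); K,W=camT("top")
hsv=cv2.cvtColor(p,cv2.COLOR_BGR2HSV)
def show(n,m,z,amin=20):
    for mm,stt,ce in comps(m,amin):
        c=max(cv2.findContours(mm.astype(np.uint8),cv2.RETR_EXTERNAL,cv2.CHAIN_APPROX_NONE)[0],key=len)
        b=cv2.boxPoints(cv2.minAreaRect(c))
        print(n,stt,ce.round(1),cast(K,W,ce,z)[0].round(4)); print(cast(K,W,b,z)[:,:2].round(4).tolist())
H,S,V=cv2.split(hsv)
reg=np.zeros_like(H,bool); reg[190:240,110:180]=1
show("blue",(H>100)&(H<130)&(S>100)&reg,0.02,5)
show("brown",(H<25)&(S>90)&reg,0.02)
for y in (199,205,217,228): print(p[y,120:172:4].tolist())
reg[:]=0; reg[195:275,225:310]=1
show("sheet",(S>60)&reg,0.002,500)
reg[:]=0; reg[225:305,365:455]=1
show("tray",(V<160)&reg,0.008,500)
reg[:]=0; reg[100:165,180:220]=1; show("cap",(S>150)&reg,0.085)
reg[:]=0; reg[125:160,330:370]=1; show("wt",(S>100)&reg,0.05)
big=cv2.resize(p[180:290,110:460],None,fx=2.2,fy=2.2,interpolation=cv2.INTER_CUBIC); cv2.imwrite("pics/crop0.png",cv2.resize(p[190:245,110:190],None,fx=8,fy=8,interpolation=cv2.INTER_CUBIC))
E
```

```text
blue [142 225  10   3  12] [146.8 226.2] [0.5251 0.2967 0.02  ]
[[0.5232, 0.3083], [0.5288, 0.2864], [0.5265, 0.2858], [0.5209, 0.3077]]
brown [147 211  10  10  71] [151.5 215.4] [0.5516 0.2856 0.02  ]
[[0.5604, 0.2974], [0.5642, 0.2785], [0.543, 0.2738], [0.5392, 0.2927]]
brown [133 214  11  10  91] [138.1 218.6] [0.5436 0.3186 0.02  ]
[[0.5549, 0.3313], [0.555, 0.3066], [0.533, 0.3061], [0.5329, 0.3308]]
[[125, 131, 135], [125, 132, 135], [124, 131, 135], [124, 131, 134], [125, 133, 135], [125, 132, 135], [126, 133, 135], [125, 133, 135], [125, 132, 135], [120, 126, 133], [121, 128, 134], [125, 132, 134], [125, 132, 134]]
[[124, 131, 135], [125, 132, 135], [123, 130, 134], [121, 127, 133], [125, 132, 135], [123, 131, 134], [114, 121, 124], [110, 115, 118], [109, 116, 120], [106, 110, 114], [103, 109, 116], [124, 131, 135], [125, 132, 135]]
[[123, 131, 134], [124, 131, 135], [127, 128, 130], [40, 47, 57], [30, 53, 76], [29, 53, 74], [79, 82, 86], [37, 51, 69], [23, 43, 64], [56, 68, 84], [100, 102, 103], [104, 111, 115], [124, 132, 136]]
[[123, 131, 135], [123, 129, 135], [126, 131, 135], [117, 118, 120], [102, 107, 110], [111, 103, 100], [98, 82, 78], [109, 112, 115], [120, 127, 131], [122, 128, 135], [117, 124, 130], [122, 129, 134], [122, 130, 135]]
sheet [ 238  205   63   64 3503] [269.2 236.5] [ 0.5014 -0.0036  0.002 ]
[[0.4331, 0.0739], [0.5793, 0.0653], [0.5702, -0.0819], [0.4246, -0.0719]]
tray [ 365  225   90   80 7200] [409.5 264.5] [ 0.4359 -0.3446  0.008 ]
[[0.5311, -0.2382], [0.5323, -0.4542], [0.3424, -0.4492], [0.3404, -0.2358]]
cap [188 134  24  24 438] [199.2 145.6] [0.7137 0.1608 0.085 ]
[[0.7175, 0.1989], [0.7517, 0.1655], [0.7094, 0.1228], [0.6754, 0.1562]]
wt [341 136  17  16 209] [348.9 143.1] [ 0.7263 -0.1928  0.05  ]
[[0.7435, -0.1741], [0.7436, -0.2122], [0.7074, -0.2118], [0.7073, -0.1738]]
```

View pics/crop0.png

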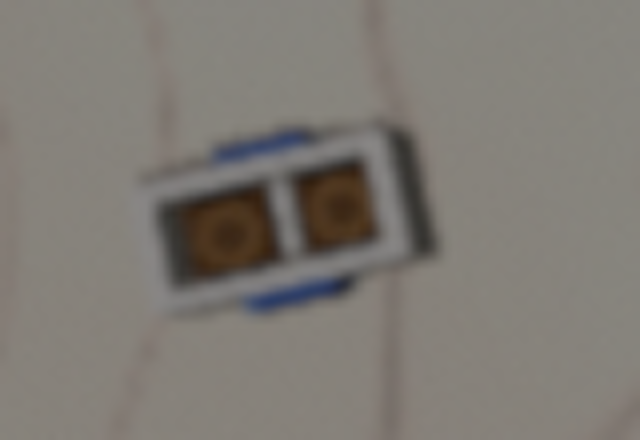

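```bash
cat >> h.py <<'E'
def frame(heading_deg, theta_deg):
    """tool rotation: x horizontal heading (deg, at theta 0), tilted by theta about tool y"""
    a=np.radians(heading_deg); x=np.array([np.cos(a),np.sin(a),0]); z=np.array([0,0,-1.]); y=np.cross(z,x)
    return np.c_[x,y,z]@R.from_euler('y',theta_deg,degrees=True).as_matrix()
E
python3 - <<'E'
from h import *
K,W=camT("top")
c=np.array([[140,180],[385,122],[410,260],[165,318]])/8+[110,190]
P=cast(K,W,c-0.4,0.04); print(P.round(4)); print(P.mean(0), np.degrees(np.arctan2(*(P[1]-P[0])[1::-1])),np.degrees(np.arctan2(*(P[2]-P[3])[1::-1])),np.linalg.norm(P[1]-P[0]),np.linalg.norm(P[2]-P[1]))
h=-76.7
delta([P.mean(0)[0],P.mean(0)[1],0.20],frame(h,0))
E
```

```text
[[0.5591 0.3399 0.04  ]
 [0.577  0.2659 0.04  ]
 [0.5355 0.2575 0.04  ]
 [0.5177 0.3312 0.04  ]]
[0.54733936 0.2986192  0.04      ] -76.4318735050907 -76.41961086427975 0.07605466902336613 0.04230734531933389
shift cm [37.96 12.98  4.4 ] turn deg [ 8.000e-02 -5.000e-02  5.281e+01]
```

Request:
send_rows --motion '[{"tx":4,"ty":1.4,"tz":0.4,"wz":5.5},{"tx":8,"ty":2.8,"tz":0.9,"wz":11},{"tx":12.5,"ty":4.2,"tz":1.4,"wz":17},{"tx":17,"ty":5.7,"tz":1.9,"wz":23},{"tx":21.5,"ty":7.2,"tz":2.4,"wz":29}]' --claw 1 --newtons 40

```text
$.motion[0]: bad value
```

Run:
```python
from h import *
st(); delta([.5473,.2986,0.20],frame(-76.5,0))
```

```text
t 0.15 pos [0.2529 0.5711 0.2437] x [ 0.914 -0.405  0.   ] y [-0.405 -0.914  0.002] z [-0.001 -0.002 -1.   ] j [ 1.413  0.385  0.007 -0.    -1.194 -0.259] F [-0.2 -0.3 -0.2] g 1.0
shift cm [37.96 12.99  4.4 ] turn deg [ 8.000e-02 -5.000e-02  5.261e+01]
```

Request:
send_rows --motion '[{"tx":4,"ty":1.4,"tz":0.4,"wx":0,"wy":0,"wz":5.5},{"tx":8,"ty":2.8,"tz":0.9,"wx":0,"wy":0,"wz":11},{"tx":12.5,"ty":4.2,"tz":1.4,"wx":0,"wy":0,"wz":17},{"tx":17,"ty":5.7,"tz":1.9,"wx":0,"wy":0,"wz":23},{"tx":21.5,"ty":7.2,"tz":2.4,"wx":0,"wy":0,"wz":29}]' --claw 1 --newtons 40

```text
t: 0.65
ee_pos: [0.4211, 0.4168, 0.2195]
tool_rot: [0.001, 0.895, -0.447, 0.0]
ft_force: [1.3, 0.2, -0.5]
gripper_width: 0.999
```

Run:
```python
from h import *
st(); delta([.5473,.2986,0.20],frame(-76.5,0))
```

```text
t 0.65 pos [0.4211 0.4168 0.2195] x [ 0.6   -0.8    0.001] y [-0.8   -0.6    0.002] z [-0.001 -0.002 -1.   ] j [ 1.053  0.349 -0.111  0.    -1.112 -0.409] F [ 1.3  0.2 -0.5] g 0.999
shift cm [17.02 -3.    1.96] turn deg [ 0.09 -0.08 23.4 ]
```

Request:
send_rows --motion '[{"tx":4.2,"ty":-0.7,"tz":0.5,"wx":0,"wy":0,"wz":5.5},{"tx":8.5,"ty":-1.5,"tz":1,"wx":0,"wy":0,"wz":11},{"tx":12.7,"ty":-2.2,"tz":1.5,"wx":0,"wy":0,"wz":17},{"tx":16,"ty":-2.8,"tz":1.9,"wx":0,"wy":0,"wz":21},{"tx":17,"ty":-3.0,"tz":2,"wx":0,"wy":0,"wz":23.4}]'

```text
t: 1.15
ee_pos: [0.5487, 0.2961, 0.1983]
tool_rot: [0.002, 0.783, -0.621, 0.0]
ft_force: [-0.0, 0.3, 0.5]
gripper_width: 1.003
```

Run:
```python
from h import *
st(); shot("wrist","w1.png"); st()
```

```text
t 1.15 pos [0.5487 0.2961 0.1983] x [ 0.228 -0.974  0.003] y [-0.974 -0.228  0.003] z [-0.002 -0.003 -1.   ] j [ 7.540e-01  4.180e-01 -6.100e-02  1.000e-03 -1.096e+00 -5.250e-01] F [-0.   0.3  0.5] g 1.003
t 1.2 pos [0.5488 0.2963 0.1984] x [ 0.227 -0.974  0.003] y [-0.974 -0.227  0.003] z [-0.002 -0.003 -1.   ] j [ 7.550e-01  4.180e-01 -6.000e-02  1.000e-03 -1.096e+00 -5.260e-01] F [0.1 0.3 0.7] g 1.0
```

View pics/w1.png

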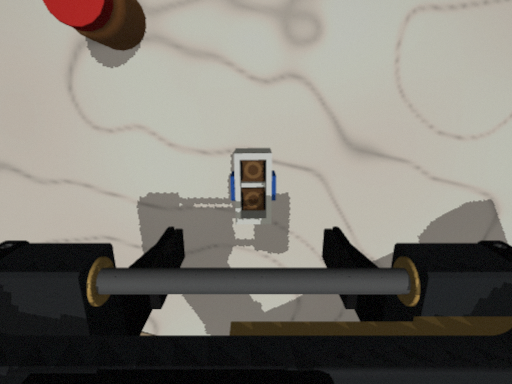

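Run:
```python
from h import *
p=cv2.imread("pics/w1.png"); cv2.imwrite("pics/w1c.png",cv2.resize(p[140:230,210:300],None,fx=6.5,fy=6.5,interpolation=cv2.INTER_CUBIC))
```

```text
(no output)
```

View pics/w1c.png

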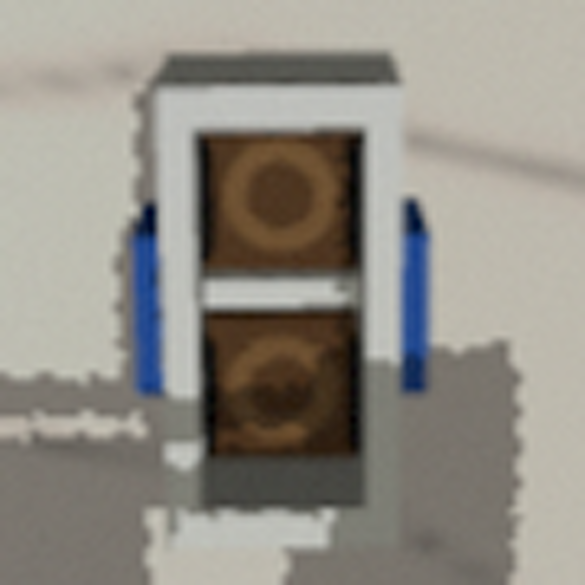

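Run:
```python
from h import *
s,m=st(); K,W=camT("wrist",s)
def f(c,z):
    P=cast(K,W,np.array(c)/6.5+[209.6,139.6],z); print(P.round(4).tolist(),P.mean(0).round(4)); return P
P=f([[153,86],[404,84],[402,547],[164,547]],.04)
print(np.linalg.norm(P[1]-P[0]),np.linalg.norm(P[2]-P[1]),np.linalg.norm(P[3]-P[2]))
d=P[0]-P[3]+P[1]-P[2]; print(np.degrees(np.arctan2(d[1],d[0])))
L=f([[135,235],[429,233],[429,392],[137,392]],.034); print(np.linalg.norm(L[1]-L[0]),np.linalg.norm(L[2]-L[1]))
d=L[0]-L[3]+L[1]-L[2]; print(np.degrees(np.arctan2(d[1],d[0])))
```

```text
t 1.2 pos [0.5488 0.2963 0.1984] x [ 0.227 -0.974  0.003] y [-0.974 -0.227  0.003] z [-0.002 -0.003 -1.   ] j [ 7.550e-01  4.180e-01 -6.000e-02  1.000e-03 -1.096e+00 -5.260e-01] F [0.1 0.3 0.7] g 1.0
[[0.576, 0.2665, 0.04], [0.5369, 0.257, 0.04], [0.5174, 0.3348, 0.04], [0.5575, 0.3442, 0.04]] [0.547  0.3006 0.04  ]
0.04030034363868338 0.08025637833551759 0.0412161523705658
-76.27367387856924
[[0.5739, 0.2926, 0.034], [0.526, 0.2811, 0.034], [0.519, 0.3082, 0.034], [0.5679, 0.3197, 0.034]] [0.5467 0.3004 0.034 ]
0.0493120010315813 0.02805748397717327
-76.439627208677
```

```bash
cat >> h.py <<'E'
def grip(C,heading,theta,back):
    M=frame(heading,theta); return np.asarray(C)-M[:,2]*(0.003+back), M
E
python3 - <<'E'
from h import *
P,M=grip([.5469,.3005,.02],-76.4,-40,.11); print(P); delta(P,M)
E
```

```text
[0.56397955 0.22990161 0.10656302]
shift cm [ 6.78 -0.    9.21] turn deg [-1.000e-02 -4.015e+01 -5.200e-01]
```

Request:
send_rows --motion '[{"tx":1.5,"ty":0,"tz":1.5,"wx":0,"wy":-8,"wz":0},{"tx":3,"ty":0,"tz":3.5,"wx":0,"wy":-16,"wz":0},{"tx":4.5,"ty":0,"tz":5.5,"wx":0,"wy":-24,"wz":-0.5},{"tx":6,"ty":0,"tz":7.5,"wx":0,"wy":-32,"wz":-0.5},{"tx":6.8,"ty":0,"tz":9.2,"wx":0,"wy":-40,"wz":-0.5}]'

```text
t: 1.7
ee_pos: [0.5642, 0.2306, 0.1074]
tool_rot: [-0.214, 0.739, -0.58, -0.269]
ft_force: [-0.1, -0.8, -0.4]
gripper_width: 1.0
```

Run:
```python
from h import *
st(); P,M=grip([.5469,.3005,.02],-76.4,-40,.006); delta(P,M)
```

```text
t 1.7 pos [0.5642 0.2306 0.1074] x [ 0.183 -0.742 -0.645] y [-0.972 -0.236 -0.004] z [-0.149  0.628 -0.764] j [ 0.271  0.554  0.007 -0.789 -1.139  0.356] F [-0.1 -0.8 -0.4] g 1.0
shift cm [ 0.13  0.06 10.43] turn deg [-0.13  0.18  0.2 ]
```

Request:
send_rows --motion '[{"tx":0.1,"ty":0.05,"tz":2.5,"wx":0,"wy":0,"wz":0},{"tx":0.1,"ty":0.05,"tz":5,"wx":0,"wy":0,"wz":0},{"tx":0.1,"ty":0.05,"tz":7.5,"wx":0,"wy":0,"wz":0},{"tx":0.1,"ty":0.05,"tz":9.5,"wx":0,"wy":0,"wz":0},{"tx":0.1,"ty":0.05,"tz":10.4,"wx":0,"wy":0,"wz":0}]'

```text
t: 2.2
ee_pos: [0.5468, 0.2966, 0.0258]
tool_rot: [-0.213, 0.739, -0.579, -0.27]
ft_force: [0.4, -0.2, -0.5]
gripper_width: 1.0
```

Run:
```python
from h import *
st(); P,M=grip([.5469,.3005,.02],-76.4,-40,.006); delta(P,M); shot("wrist","w2.png")
```

```text
t 2.2 pos [0.5468 0.2966 0.0258] x [ 0.184 -0.742 -0.645] y [-0.971 -0.239 -0.002] z [-0.153  0.627 -0.764] j [ 0.369  0.661 -0.031 -0.874 -0.986  0.417] F [ 0.4 -0.2 -0.5] g 1.0
shift cm [ 0.08 -0.1  -0.22] turn deg [0.06 0.18 0.23]
```

View pics/w2.png

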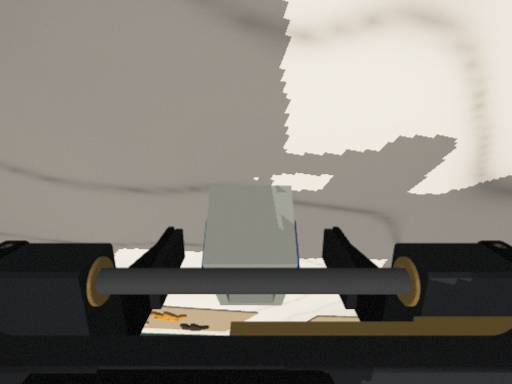

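Request:
send_rows --motion '[{"tx":0.1,"ty":-0.1,"tz":-0.2,"wx":0,"wy":0,"wz":0},{"tx":0.1,"ty":-0.1,"tz":-0.2,"wx":0,"wy":0,"wz":0},{"tx":0.1,"ty":-0.1,"tz":-0.2,"wx":0,"wy":0,"wz":0},{"tx":0.1,"ty":-0.1,"tz":-0.2,"wx":0,"wy":0,"wz":0},{"tx":0.1,"ty":-0.1,"tz":-0.2,"wx":0,"wy":0,"wz":0}]' --claw -1 --newtons 50

```text
t: 2.75
ee_pos: [0.5484, 0.2948, 0.0268]
tool_rot: [-0.213, 0.739, -0.579, -0.27]
ft_force: [-0.2, -0.6, -0.7]
gripper_width: 0.634
```

Run:
```python
from h import *
st(); P,M=grip([.5469,.3005,.14],-76.4,-40,.006); delta(P,M)
```

```text
t 2.75 pos [0.5484 0.2948 0.0268] x [ 0.183 -0.742 -0.645] y [-0.971 -0.238 -0.002] z [-0.152  0.627 -0.764] j [ 0.365  0.66  -0.029 -0.872 -0.99   0.416] F [-0.2 -0.6 -0.7] g 0.634
shift cm [-7.76 -0.01 -9.16] turn deg [0.03 0.19 0.22]
```

Request:
send_rows --motion '[{"tx":0,"ty":0,"tz":0,"wx":0,"wy":0,"wz":0},{"tx":0,"ty":0,"tz":0,"wx":0,"wy":0,"wz":0},{"tx":0,"ty":0,"tz":0,"wx":0,"wy":0,"wz":0},{"tx":0,"ty":0,"tz":0,"wx":0,"wy":0,"wz":0},{"tx":0,"ty":0,"tz":0,"wx":0,"wy":0,"wz":0}]'

```text
t: 3.25
ee_pos: [0.5486, 0.2945, 0.0269]
tool_rot: [-0.213, 0.739, -0.579, -0.27]
ft_force: [0.2, -1.9, 0.7]
gripper_width: 0.573
```

Run:
```python
from h import *
st(); P,M=grip([.5469,.3005,.12],-76.4,-40,.006); delta(P,M)
```

```text
t 3.25 pos [0.5486 0.2945 0.0269] x [ 0.184 -0.742 -0.645] y [-0.971 -0.238 -0.002] z [-0.152  0.627 -0.764] j [ 0.365  0.66  -0.029 -0.872 -0.99   0.416] F [ 0.2 -1.9  0.7] g 0.573
shift cm [-6.48  0.   -7.62] turn deg [0.02 0.17 0.23]
```

Request:
send_rows --motion '[{"tx":-0.5,"ty":0,"tz":-0.6,"wx":0,"wy":0,"wz":0},{"tx":-1.5,"ty":0,"tz":-1.8,"wx":0,"wy":0,"wz":0},{"tx":-2.9,"ty":0,"tz":-3.4,"wx":0,"wy":0,"wz":0},{"tx":-4.3,"ty":0,"tz":-5.1,"wx":0,"wy":0,"wz":0},{"tx":-5.2,"ty":0,"tz":-6.1,"wx":0,"wy":0,"wz":0}]'

```text
t: 3.75
ee_pos: [0.5489, 0.2953, 0.11]
tool_rot: [-0.214, 0.74, -0.579, -0.269]
ft_force: [-0.9, -1.1, -2.0]
gripper_width: 0.568
```

Run:
```python
from h import *
st(); shot("side","s1.png"); P,M=grip([.5469,.25,.14],-76.4,50,.006); delta(P,M)
p=cv2.imread("pics/s1.png"); cv2.imwrite("pics/s1c.png",cv2.resize(p[80:280,120:370],None,fx=3,fy=3))
```

```text
t 3.75 pos [0.5489 0.2953 0.11  ] x [ 0.186 -0.741 -0.645] y [-0.971 -0.239 -0.006] z [-0.15   0.628 -0.764] j [ 3.780e-01  5.420e-01 -1.000e-03 -8.110e-01 -1.077e+00  2.840e-01] F [-0.9 -1.1 -2. ] g 0.568
shift cm [ 0.62  1.32 -4.97] turn deg [-0.6  90.21  0.22]
```

View pics/s1c.png

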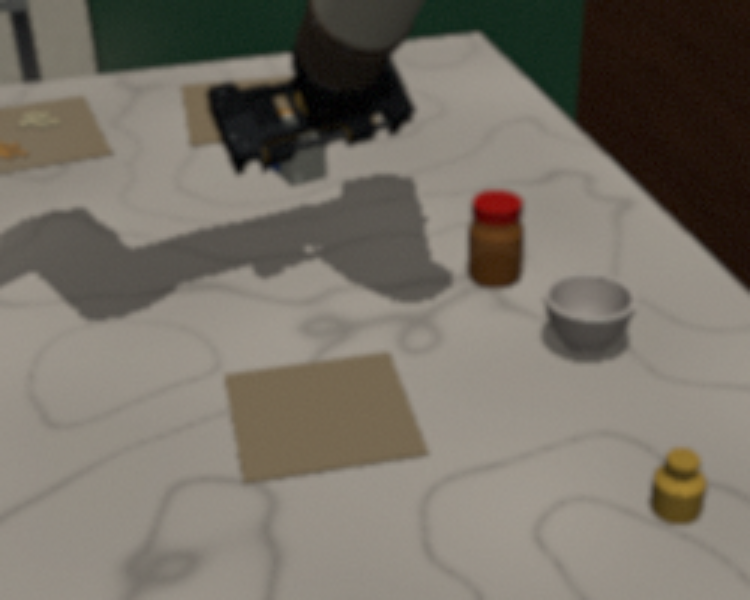

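Request:
send_rows --motion '[{"tx":0,"ty":0,"tz":-0.2,"wx":0,"wy":5,"wz":0},{"tx":0,"ty":0,"tz":-0.5,"wx":0,"wy":11,"wz":0},{"tx":0,"ty":0,"tz":-0.8,"wx":0,"wy":17,"wz":0},{"tx":0,"ty":0,"tz":-1.1,"wx":0,"wy":24,"wz":0},{"tx":0,"ty":0,"tz":-1.5,"wx":0,"wy":30,"wz":0}]'

```text
t: 4.3
ee_pos: [0.5513, 0.2867, 0.1239]
tool_rot: [-0.057, 0.785, -0.614, -0.066]
ft_force: [-0.6, 0.0, -1.7]
gripper_width: 0.575
```

Request:
send_rows --motion '[{"tx":0,"ty":0,"tz":-0.3,"wx":0,"wy":6,"wz":0},{"tx":0,"ty":0,"tz":-0.6,"wx":0,"wy":12,"wz":0},{"tx":0,"ty":0,"tz":-0.9,"wx":0,"wy":18,"wz":0},{"tx":0,"ty":0,"tz":-1.2,"wx":0,"wy":24,"wz":0},{"tx":0,"ty":0,"tz":-1.5,"wx":0,"wy":30,"wz":0}]'

```text
t: 4.8
ee_pos: [0.5512, 0.2843, 0.1388]
tool_rot: [0.105, 0.774, -0.608, 0.141]
ft_force: [-0.9, -0.4, -2.4]
gripper_width: 0.569
```

Run:
```python
from h import *
st(); P,M=grip([.5469,.28,.12],-76.4,50,.006); delta(P,M)
```

```text
t 4.8 pos [0.5512 0.2843 0.1388] x [ 0.222 -0.912  0.346] y [-0.971 -0.239 -0.009] z [ 0.091 -0.333 -0.938] j [ 0.86   0.523 -0.213  0.334 -1.063 -0.818] F [-0.9 -0.4 -2.4] g 0.569
shift cm [-0.8   0.53  1.08] turn deg [-0.58 29.78 -0.1 ]
```

Request:
send_rows --motion '[{"tx":0,"ty":0.1,"tz":0.2,"wx":0,"wy":6,"wz":0},{"tx":-0.2,"ty":0.2,"tz":0.4,"wx":-0.2,"wy":12,"wz":0},{"tx":-0.4,"ty":0.3,"tz":0.6,"wx":-0.4,"wy":18,"wz":0},{"tx":-0.6,"ty":0.4,"tz":0.9,"wx":-0.6,"wy":24,"wz":-0.1},{"tx":-0.8,"ty":0.5,"tz":1.1,"wx":-0.6,"wy":29.8,"wz":-0.1}]'

```text
t: 5.3
ee_pos: [0.5452, 0.2872, 0.1251]
tool_rot: [0.262, 0.712, -0.56, 0.333]
ft_force: [0.1, -0.1, -2.2]
gripper_width: 0.568
```

Run:
```python
from h import *
st(); P,M=grip([.5469,.28,.12],-76.4,50,.006); delta(P,M)
for n in ("top","side"): 
    shot(n,n+"2.png")
p=cv2.imread("pics/top2.png"); a=p[150:290,90:250]
q=cv2.imread("pics/side2.png"); b=q[70:210,150:310]
cv2.imwrite("pics/c2.png",cv2.resize(np.hstack([a,b]),None,fx=2.5,fy=2.5,interpolation=cv2.INTER_CUBIC))
```

```text
t 5.3 pos [0.5452 0.2872 0.1251] x [ 0.151 -0.623  0.768] y [-0.972 -0.235  0.   ] z [ 0.18  -0.746 -0.641] j [ 0.978  0.703 -0.232  0.618 -1.362 -1.106] F [ 0.1 -0.1 -2.2] g 0.568
shift cm [ 0.09 -0.   -0.  ] turn deg [ 0.01 -0.17 -0.  ]
```

View pics/c2.png

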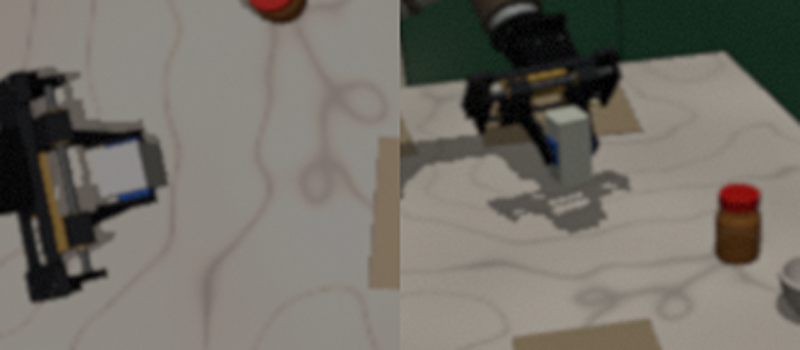

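Request:
send_rows --motion '[{"tx":-0.5,"ty":0,"tz":0.4,"wx":0,"wy":0,"wz":0},{"tx":-1.6,"ty":0,"tz":1.4,"wx":0,"wy":0,"wz":0},{"tx":-3,"ty":0,"tz":2.5,"wx":0,"wy":0,"wz":0},{"tx":-4.5,"ty":0,"tz":3.7,"wx":0,"wy":0,"wz":0},{"tx":-5.4,"ty":0,"tz":4.5,"wx":0,"wy":0,"wz":0}]'

```text
t: 5.9
ee_pos: [0.5435, 0.2864, 0.0497]
tool_rot: [0.265, 0.713, -0.558, 0.332]
ft_force: [0.4, -0.2, -1.5]
gripper_width: 0.574
```

Run:
```python
from h import *
st(); P,M=grip([.5469,.28,.04],-76.4,50,.006); delta(P,M)
```

```text
t 5.9 pos [0.5435 0.2864 0.0497] x [ 0.156 -0.621  0.768] y [-0.972 -0.236  0.007] z [ 0.177 -0.748 -0.64 ] j [ 0.975  0.796 -0.274  0.638 -1.254 -1.18 ] F [ 0.4 -0.2 -1.5] g 0.574
shift cm [-0.29 -0.18  0.26] turn deg [ 0.22 -0.21  0.34]
```

Request:
send_rows --motion '[{"tx":-0.1,"ty":0,"tz":0.05,"wx":0.2,"wy":-0.2,"wz":0.3},{"tx":-0.15,"ty":0,"tz":0.1,"wx":0.2,"wy":-0.2,"wz":0.3},{"tx":-0.2,"ty":0,"tz":0.15,"wx":0.2,"wy":-0.2,"wz":0.3},{"tx":-0.25,"ty":0,"tz":0.2,"wx":0.2,"wy":-0.2,"wz":0.3},{"tx":-0.3,"ty":0,"tz":0.25,"wx":0.2,"wy":-0.2,"wz":0.3}]'

```text
t: 6.4
ee_pos: [0.5437, 0.2868, 0.0463]
tool_rot: [0.261, 0.712, -0.56, 0.332]
ft_force: [0.9, -0.7, -1.6]
gripper_width: 0.571
```

Run:
```python
from h import *
st(); P,M=grip([.5469,.28,.04],-76.4,50,.006); delta(P,M)
```

```text
t 6.4 pos [0.5437 0.2868 0.0463] x [ 0.151 -0.625  0.766] y [-0.972 -0.236 -0.   ] z [ 0.181 -0.744 -0.643] j [ 0.975  0.798 -0.278  0.642 -1.243 -1.191] F [ 0.9 -0.7 -1.6] g 0.571
shift cm [-0.01 -0.16  0.07] turn deg [-0.03  0.04 -0.  ]
```

Request:
send_rows --motion '[{"tx":-0.02,"ty":0,"tz":0.02,"wx":0,"wy":0,"wz":0},{"tx":-0.05,"ty":0,"tz":0.05,"wx":0,"wy":0,"wz":0},{"tx":-0.08,"ty":0,"tz":0.07,"wx":0,"wy":0,"wz":0},{"tx":-0.11,"ty":0,"tz":0.1,"wx":0,"wy":0,"wz":0},{"tx":-0.14,"ty":0,"tz":0.12,"wx":0,"wy":0,"wz":0}]'

```text
t: 6.9
ee_pos: [0.5438, 0.2869, 0.0459]
tool_rot: [0.261, 0.712, -0.56, 0.333]
ft_force: [-0.8, 1.1, 5.7]
gripper_width: 0.572
```

Request:
send_rows --motion '[{"tx":0,"ty":0,"tz":0,"wx":0,"wy":0,"wz":0},{"tx":0,"ty":0,"tz":0,"wx":0,"wy":0,"wz":0},{"tx":0,"ty":0,"tz":0,"wx":0,"wy":0,"wz":0},{"tx":0,"ty":0,"tz":0,"wx":0,"wy":0,"wz":0},{"tx":0,"ty":0,"tz":0,"wx":0,"wy":0,"wz":0}]' --claw 1

```text
t: 7.4
ee_pos: [0.5438, 0.2867, 0.0457]
tool_rot: [0.261, 0.712, -0.56, 0.333]
ft_force: [0.3, -0.5, -0.4]
gripper_width: 0.936
```

Request:
send_rows --motion '[{"tx":0,"ty":0,"tz":0,"wx":0,"wy":0,"wz":0},{"tx":0,"ty":0,"tz":0,"wx":0,"wy":0,"wz":0},{"tx":0,"ty":0,"tz":-0.2,"wx":0,"wy":0,"wz":0},{"tx":0,"ty":0,"tz":-0.6,"wx":0,"wy":0,"wz":0},{"tx":0,"ty":0,"tz":-1.2,"wx":0,"wy":0,"wz":0}]'

```text
t: 7.9
ee_pos: [0.5416, 0.2958, 0.0536]
tool_rot: [0.261, 0.712, -0.56, 0.333]
ft_force: [0.2, 0.7, 0.0]
gripper_width: 0.997
```

Run:
```python
from h import *
st(); P,M=grip([.5469,.28,.04],-76.4,50,.006); delta(P,M)
shot("side","s3.png");shot("wrist","w3.png")
q=cv2.imread("pics/side2.png");q=cv2.imread("pics/s3.png"); b=q[70:210,150:310];w=cv2.imread("pics/w3.png")
cv2.imwrite("pics/c3.png",np.hstack([cv2.resize(b,(400,350)),cv2.resize(w,(400,350))]))
```

```text
t 7.9 pos [0.5416 0.2958 0.0536] x [ 0.151 -0.624  0.767] y [-0.972 -0.235 -0.001] z [ 0.181 -0.745 -0.642] j [ 0.987  0.795 -0.258  0.629 -1.267 -1.182] F [0.2 0.7 0. ] g 0.997
shift cm [ 0.03 -0.15  1.24] turn deg [-0.04 -0.07 -0.01]
```

View pics/c3.png

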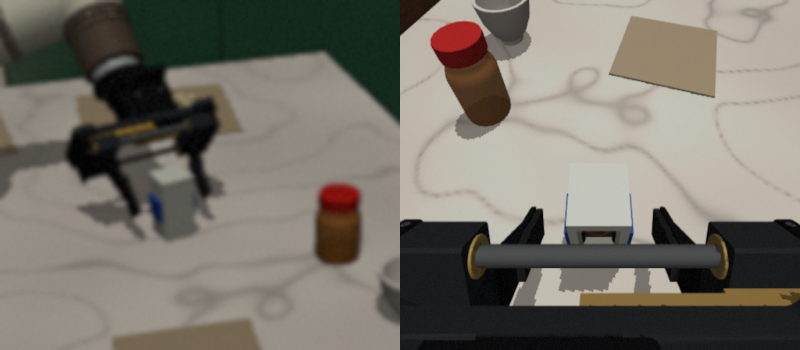

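```bash
cat >> h.py <<'E'
def chain(poses):
    s=get_state(); q=s["tool_rot"]; p0=s["ee_pos"]; r0=R.from_quat(np.r_[q[1:],q[0]])
    for P,M in poses:
        r=R.from_matrix(M); print("shift",(r0.inv().apply(P-p0)*100).round(2),"turn",np.degrees((r0.inv()*r).as_rotvec()).round(2)); p0,r0=P,r
E
python3 - <<'E'
from h import *
C=[.5454,.2802,.04]
chain([grip(C,-76.4,t,.018) for t in (20,-10,-40)])
E
```

```text
shift [1.07 0.06 0.4 ] turn [ -0.17 -29.99  -0.  ]
shift [ 1.05 -0.    0.28] turn [  0. -30.   0.]
shift [1.05 0.   0.28] turn [  0. -30.  -0.]
```

Request:
send_rows --motion '[{"tx":0.2,"ty":0,"tz":0,"wx":0,"wy":-6,"wz":0},{"tx":0.45,"ty":0,"tz":0.1,"wx":0,"wy":-12,"wz":0},{"tx":0.65,"ty":0,"tz":0.2,"wx":0,"wy":-18,"wz":0},{"tx":0.85,"ty":0.05,"tz":0.3,"wx":-0.1,"wy":-24,"wz":0},{"tx":1.05,"ty":0.05,"tz":0.4,"wx":-0.2,"wy":-30,"wz":0}]'

```text
t: 8.5
ee_pos: [0.5436, 0.2876, 0.0602]
tool_rot: [0.106, 0.774, -0.609, 0.135]
ft_force: [0.6, 0.4, -0.2]
gripper_width: 1.001
```

Request:
send_rows --motion '[{"tx":0.2,"ty":0,"tz":0,"wx":0,"wy":-6,"wz":0},{"tx":0.45,"ty":0,"tz":0.1,"wx":0,"wy":-12,"wz":0},{"tx":0.65,"ty":0,"tz":0.15,"wx":0,"wy":-18,"wz":0},{"tx":0.85,"ty":0,"tz":0.2,"wx":0,"wy":-24,"wz":0},{"tx":1.05,"ty":0,"tz":0.3,"wx":0,"wy":-30,"wz":0}]'

```text
t: 9.0
ee_pos: [0.546, 0.2775, 0.0617]
tool_rot: [-0.057, 0.783, -0.615, -0.072]
ft_force: [1.0, -0.3, -0.5]
gripper_width: 1.001
```

Run:
```python
from h import *
st()
C=[.5454,.2802,.04]
chain([grip(C,-76.4,t,.018) for t in (-40,)])
```

```text
t 9.0 pos [0.546  0.2775 0.0617] x [ 0.233 -0.955 -0.183] y [-0.972 -0.236 -0.002] z [-0.041  0.178 -0.983] j [ 0.647  0.535 -0.181 -0.237 -0.793 -0.247] F [ 1.  -0.3 -0.5] g 1.001
shift [1.16 0.   0.35] turn [ -0.07 -29.47   0.12]
```

Request:
send_rows --motion '[{"tx":0.25,"ty":0,"tz":0,"wx":0,"wy":-6,"wz":0},{"tx":0.5,"ty":0,"tz":0.1,"wx":0,"wy":-12,"wz":0},{"tx":0.75,"ty":0,"tz":0.2,"wx":0,"wy":-18,"wz":0},{"tx":1,"ty":0,"tz":0.3,"wx":0,"wy":-24,"wz":0.1},{"tx":1.15,"ty":0,"tz":0.35,"wx":0,"wy":-29.5,"wz":0.1}]'

```text
t: 9.5
ee_pos: [0.5491, 0.2671, 0.0569]
tool_rot: [-0.214, 0.738, -0.58, -0.27]
ft_force: [0.2, 0.1, -0.3]
gripper_width: 1.001
```

Run:
```python
from h import *
st()
C=[.5454,.2802,.04]
chain([grip(C,-76.4,t,.006) for t in (-40,)])
shot("wrist","w4.png"); shot("top","t4.png")
w=cv2.imread("pics/w4.png");q=cv2.imread("pics/t4.png"); b=q[150:290,90:250]
cv2.imwrite("pics/c4.png",np.hstack([cv2.resize(b,(400,350)),cv2.resize(w,(400,350))]))
```

```text
t 9.5 pos [0.5491 0.2671 0.0569] x [ 0.181 -0.741 -0.647] y [-0.972 -0.235 -0.003] z [-0.149  0.629 -0.763] j [ 0.326  0.611 -0.036 -0.844 -1.038  0.402] F [ 0.2  0.1 -0.3] g 1.001
shift [0.05 0.06 1.27] turn [-0.15  0.29  0.09]
```

View pics/c4.png

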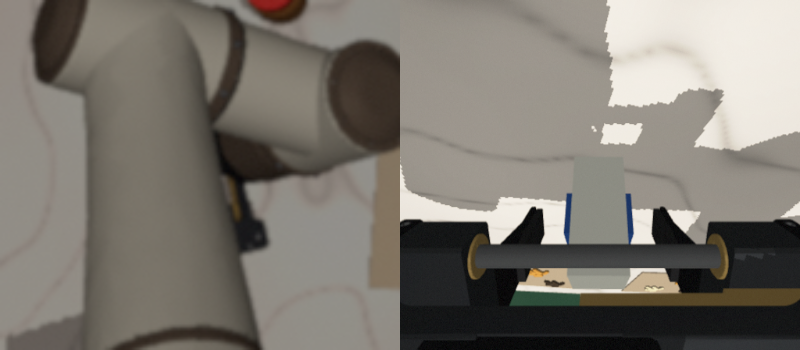

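Request:
send_rows --motion '[{"tx":0,"ty":0,"tz":0.3,"wx":0,"wy":0,"wz":0},{"tx":0,"ty":0.05,"tz":0.6,"wx":0,"wy":0,"wz":0},{"tx":0.05,"ty":0.05,"tz":1.05,"wx":0,"wy":0.3,"wz":0},{"tx":0.05,"ty":0.05,"tz":1.05,"wx":0,"wy":0.3,"wz":0},{"tx":0.05,"ty":0.05,"tz":1.05,"wx":0,"wy":0.3,"wz":0}]' --claw -1 --newtons 60

```text
t: 10.1
ee_pos: [0.5469, 0.2714, 0.0464]
tool_rot: [-0.21, 0.738, -0.583, -0.267]
ft_force: [-0.7, -0.5, 0.4]
gripper_width: 0.637
```

Request:
send_rows --motion '[{"tx":0,"ty":0,"tz":0,"wx":0,"wy":0,"wz":0},{"tx":0,"ty":0,"tz":0,"wx":0,"wy":0,"wz":0},{"tx":0,"ty":0,"tz":0,"wx":0,"wy":0,"wz":0},{"tx":0,"ty":0,"tz":0,"wx":0,"wy":0,"wz":0},{"tx":0,"ty":0,"tz":0,"wx":0,"wy":0,"wz":0}]'

```text
t: 10.6
ee_pos: [0.5469, 0.2716, 0.0465]
tool_rot: [-0.21, 0.738, -0.583, -0.267]
ft_force: [0.1, 1.1, -0.0]
gripper_width: 0.567
```

Run:
```python
from h import *
s,m=st()
C=np.array([.5454,.2802,.04]); print("C in tool mm",(m.T@(C-s["ee_pos"])*1000).round(1))
```

```text
t 10.6 pos [0.5469 0.2716 0.0465] x [ 0.177 -0.748 -0.64 ] y [-0.973 -0.232  0.002] z [-0.149  0.622 -0.769] j [ 0.338  0.622 -0.043 -0.845 -1.017  0.4  ] F [ 0.1  1.1 -0. ] g 0.567
C in tool mm [-2.5 -0.5 10.6]
```

```bash
cat >> h.py <<'E'
ct=np.array([-.0025,-.0005,.0106])
def hold(C,heading,theta):
    M=frame(heading,theta); return np.asarray(C)-M@ct, M
E
python3 - <<'E'
from h import *
chain([hold(*a) for a in [((.5454,.2802,.13),-76.4,-39.7),((.535,.20,.13),-76.4,-9.7),((.515,.10,.12),-76.4,20.3),((.502,-.004,.10),-76.4,50.3)]])
E
```

```text
shift [-5.76  0.01 -6.92] turn [-0.07  0.06 -0.22]
shift [ 5.25  2.9  -4.81] turn [ 0. 30. -0.]
shift [ 8.72  4.3  -0.56] turn [ 0. 30. -0.]
shift [7.94 3.71 5.29] turn [-0. 30. -0.]
```

Request:
send_rows --motion '[{"tx":-0.5,"ty":0,"tz":-0.6,"wx":0,"wy":0,"wz":0},{"tx":-1.6,"ty":0,"tz":-1.9,"wx":0,"wy":0,"wz":0},{"tx":-3.1,"ty":0,"tz":-3.7,"wx":0,"wy":0,"wz":0},{"tx":-4.6,"ty":0,"tz":-5.5,"wx":0,"wy":0,"wz":-0.2},{"tx":-5.8,"ty":0,"tz":-6.9,"wx":0,"wy":0,"wz":-0.2}]'

```text
t: 11.1
ee_pos: [0.5474, 0.2719, 0.1394]
tool_rot: [-0.211, 0.739, -0.581, -0.266]
ft_force: [-0.2, -0.1, -2.1]
gripper_width: 0.571
```

Request:
send_rows --motion '[{"tx":0.6,"ty":0.3,"tz":-0.5,"wx":0,"wy":4,"wz":0},{"tx":1.6,"ty":0.9,"tz":-1.4,"wx":0,"wy":10,"wz":0},{"tx":2.8,"ty":1.5,"tz":-2.6,"wx":0,"wy":16.5,"wz":0},{"tx":4,"ty":2.2,"tz":-3.7,"wx":0,"wy":23,"wz":0},{"tx":5.2,"ty":2.9,"tz":-4.8,"wx":0,"wy":30,"wz":0}]'

```text
t: 11.6
ee_pos: [0.5359, 0.1958, 0.1448]
tool_rot: [-0.053, 0.783, -0.617, -0.064]
ft_force: [0.7, 0.2, -3.1]
gripper_width: 0.57
```

Run:
```python
from h import *
st()
chain([hold(*a) for a in [((.515,.10,.12),-76.4,20.3),((.502,-.004,.10),-76.4,50.3)]])
```

```text
t 11.6 pos [0.5359 0.1958 0.1448] x [ 0.231 -0.959 -0.165] y [-0.972 -0.233 -0.005] z [-0.033  0.162 -0.986] j [ 0.549  0.38  -0.208 -0.195 -0.935 -0.201] F [ 0.7  0.2 -3.1] g 0.57
shift [ 8.8   4.32 -0.08] turn [-0.3  29.82 -0.14]
shift [7.94 3.71 5.29] turn [-0. 30. -0.]
```

Request:
send_rows --motion '[{"tx":1.7,"ty":0.9,"tz":0,"wx":0,"wy":6,"wz":0},{"tx":3.5,"ty":1.7,"tz":0,"wx":0,"wy":12,"wz":0},{"tx":5.2,"ty":2.6,"tz":0,"wx":-0.1,"wy":18,"wz":0},{"tx":7,"ty":3.4,"tz":0,"wx":-0.2,"wy":24,"wz":-0.1},{"tx":8.8,"ty":4.3,"tz":-0.1,"wx":-0.3,"wy":30,"wz":-0.1}]'

```text
t: 12.1
ee_pos: [0.5144, 0.101, 0.1322]
tool_rot: [0.11, 0.773, -0.609, 0.142]
ft_force: [-0.2, -0.6, -2.4]
gripper_width: 0.567
```

Request:
send_rows --motion '[{"tx":1.7,"ty":0.8,"tz":1,"wx":0,"wy":6,"wz":0},{"tx":3.5,"ty":1.6,"tz":2.2,"wx":0,"wy":12,"wz":0},{"tx":5.2,"ty":2.4,"tz":3.4,"wx":0,"wy":18,"wz":0},{"tx":6.8,"ty":3.2,"tz":4.5,"wx":0,"wy":24,"wz":0},{"tx":7.9,"ty":3.7,"tz":5.3,"wx":0,"wy":30,"wz":0}]'

```text
t: 12.6
ee_pos: [0.5, 0.0016, 0.1114]
tool_rot: [0.263, 0.709, -0.56, 0.339]
ft_force: [0.2, -0.1, -1.5]
gripper_width: 0.571
```

Run:
```python
from h import *
st()
chain([hold(*a) for a in [((.502,-.004,.06),-76.4,50.3)]])
shot("side","s5.png"); shot("wrist","w5.png")
w=cv2.imread("pics/w5.png");q=cv2.imread("pics/s5.png"); b=q[110:270,120:320]
cv2.imwrite("pics/c5.png",np.hstack([cv2.resize(b,(400,320)),cv2.resize(w,(400,320))]))
```

```text
t 12.6 pos [0.5    0.0016 0.1114] x [ 0.143 -0.615  0.775] y [-0.972 -0.234 -0.006] z [ 0.185 -0.753 -0.632] j [ 0.615  0.464 -0.857  1.033 -0.998 -1.302] F [ 0.2 -0.1 -1.5] g 0.571
shift [-3.35  0.01  2.64] turn [-0.16 -0.53 -0.34]
```

View pics/c5.png

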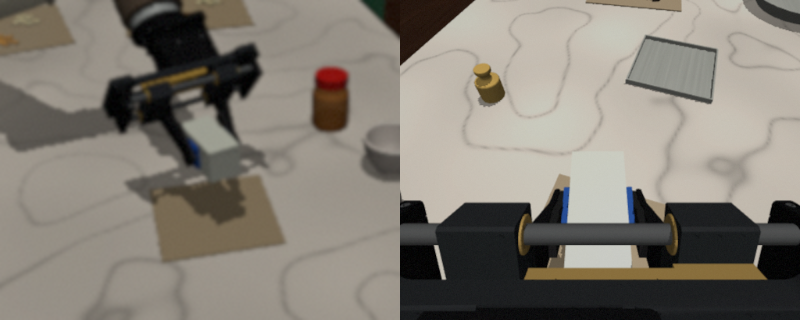

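Request:
send_rows --motion '[{"tx":-0.6,"ty":0,"tz":0.5,"wx":0,"wy":0,"wz":0},{"tx":-1.5,"ty":0,"tz":1.2,"wx":-0.2,"wy":-0.5,"wz":-0.3},{"tx":-2.5,"ty":0,"tz":2,"wx":-0.2,"wy":-0.5,"wz":-0.3},{"tx":-3.1,"ty":0,"tz":2.4,"wx":-0.2,"wy":-0.5,"wz":-0.3},{"tx":-3.2,"ty":0,"tz":2.5,"wx":-0.2,"wy":-0.5,"wz":-0.3}]'

```text
t: 13.2
ee_pos: [0.4989, 0.0023, 0.0681]
tool_rot: [0.265, 0.712, -0.559, 0.331]
ft_force: [-0.8, -0.4, -2.5]
gripper_width: 0.573
```

Run:
```python
from h import *
s,m=st(); C=s["ee_pos"]+m@ct; print("C",C.round(4))
chain([hold(*a) for a in [((C[0],C[1],.022),-76.4,50.3)]])
for d in (-.015,-(C[2]-.022)-.005,-(C[2]-.022),): print(d,(m.T@[0,0,d]*100).round(2))
```

```text
t 13.2 pos [0.4989 0.0023 0.0681] x [ 0.155 -0.621  0.768] y [-0.972 -0.234  0.007] z [ 0.176 -0.748 -0.64 ] j [ 0.592  0.537 -0.885  1.102 -0.937 -1.388] F [-0.8 -0.4 -2.5] g 0.573
C [ 0.5009 -0.0039  0.0594]
shift [-2.88 -0.02  2.4 ] turn [0.3  0.1  0.28]
-0.015 [-1.15 -0.01  0.96]
-0.04243207906221386 [-3.26 -0.03  2.72]
-0.03743207906221386 [-2.88 -0.03  2.4 ]
```

Request:
send_rows --motion '[{"tx":-1.0,"ty":0,"tz":0.8,"wx":0.3,"wy":0.1,"wz":0.3},{"tx":-3.3,"ty":0,"tz":2.75,"wx":0.3,"wy":0.1,"wz":0.3},{"tx":-2.9,"ty":0,"tz":2.4,"wx":0.3,"wy":0.1,"wz":0.3},{"tx":-2.8,"ty":0,"tz":2.3,"wx":0.3,"wy":0.1,"wz":0.3},{"tx":-2.8,"ty":0,"tz":2.3,"wx":0.3,"wy":0.1,"wz":0.3}]'

```text
t: 13.7
ee_pos: [0.499, 0.0029, 0.0324]
tool_rot: [0.262, 0.711, -0.56, 0.334]
ft_force: [-0.8, 0.2, -1.5]
gripper_width: 0.568
```

Run:
```python
from h import *
s,m=st(); C=s["ee_pos"]+m@ct; print("C",C.round(4))
shot("side","s6.png"); shot("wrist","w6.png")
w=cv2.imread("pics/w6.png");q=cv2.imread("pics/s6.png"); b=q[110:270,120:320]
cv2.imwrite("pics/c6.png",np.hstack([cv2.resize(b,(400,320)),cv2.resize(w,(400,320))]))
```

```text
t 13.7 pos [0.499  0.0029 0.0324] x [ 0.149 -0.622  0.769] y [-0.972 -0.235 -0.002] z [ 0.182 -0.747 -0.64 ] j [ 0.566  0.601 -0.91   1.197 -0.897 -1.501] F [-0.8  0.2 -1.5] g 0.568
C [ 0.501  -0.0034  0.0237]
```

View pics/c6.png

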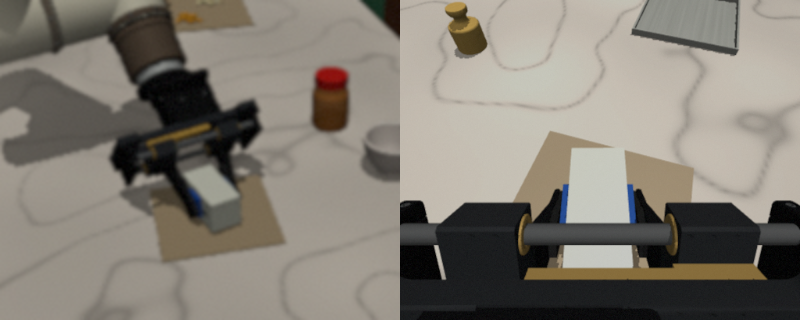

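Request:
send_rows --motion '[{"tx":0.4,"ty":0,"tz":-0.3,"wx":0,"wy":0,"wz":0},{"tx":1,"ty":0,"tz":-0.85,"wx":0,"wy":0,"wz":0},{"tx":1.7,"ty":0,"tz":-1.4,"wx":0,"wy":0,"wz":0},{"tx":2.4,"ty":0,"tz":-2.0,"wx":0,"wy":0,"wz":0},{"tx":2.7,"ty":0,"tz":-2.25,"wx":0,"wy":0,"wz":0}]'

```text
t: 14.3
ee_pos: [0.4991, 0.0031, 0.0687]
tool_rot: [0.261, 0.711, -0.561, 0.334]
ft_force: [0.1, -0.5, -0.8]
gripper_width: 0.566
```

Run:
```python
from h import *
s,m=st(); C=s["ee_pos"]+m@ct; print("C",C.round(4))
shot("side","s7.png"); shot("wrist","w7.png")
w=cv2.imread("pics/w7.png");q=cv2.imread("pics/s7.png"); b=q[160:250,170:280]
cv2.imwrite("pics/c7.png",np.hstack([cv2.resize(b,(400,320)),cv2.resize(w,(400,320))]))
```

```text
t 14.3 pos [0.4991 0.0031 0.0687] x [ 0.148 -0.623  0.768] y [-0.972 -0.235 -0.003] z [ 0.183 -0.746 -0.64 ] j [ 0.592  0.534 -0.889  1.112 -0.935 -1.403] F [ 0.1 -0.5 -0.8] g 0.566
C [ 0.5012 -0.0031  0.06  ]
```

View pics/c7.png

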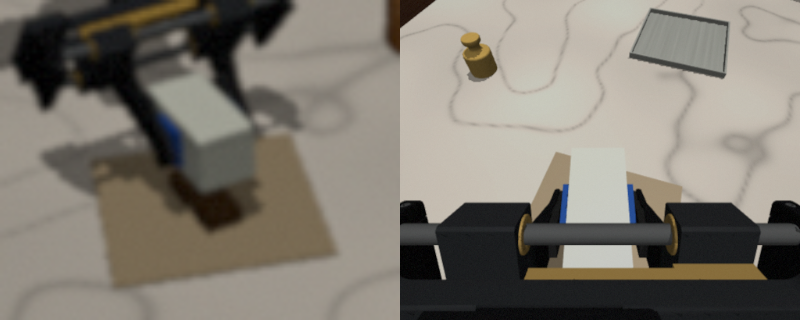

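Request:
send_rows --motion '[{"tx":0.6,"ty":0,"tz":-0.5,"wx":0,"wy":0,"wz":0},{"tx":1.8,"ty":0,"tz":-1.5,"wx":0,"wy":0,"wz":0},{"tx":3.1,"ty":0,"tz":-2.6,"wx":0,"wy":0,"wz":0},{"tx":4.4,"ty":0,"tz":-3.7,"wx":0,"wy":0,"wz":0},{"tx":5.0,"ty":0,"tz":-4.2,"wx":0,"wy":0,"wz":0}]'

```text
t: 14.9
ee_pos: [0.4989, 0.0035, 0.1348]
tool_rot: [0.261, 0.711, -0.561, 0.335]
ft_force: [-0.1, -0.6, -1.8]
gripper_width: 0.573
```

Run:
```python
from h import *
s,m=st(); C=s["ee_pos"]+m@ct; print("C",C.round(4))
shot("side","s8.png"); shot("wrist","w8.png")
w=cv2.imread("pics/w8.png");q=cv2.imread("pics/s8.png"); b=q[160:250,170:280]
cv2.imwrite("pics/c8.png",np.hstack([cv2.resize(b,(400,320),interpolation=cv2.INTER_CUBIC),cv2.resize(w,(400,320))]))
```

```text
t 14.9 pos [0.4989 0.0035 0.1348] x [ 0.147 -0.623  0.768] y [-0.972 -0.235 -0.005] z [ 0.183 -0.746 -0.64 ] j [ 0.63   0.42  -0.834  0.98  -1.027 -1.233] F [-0.1 -0.6 -1.8] g 0.573
C [ 0.501  -0.0027  0.1261]
```

View pics/c8.png

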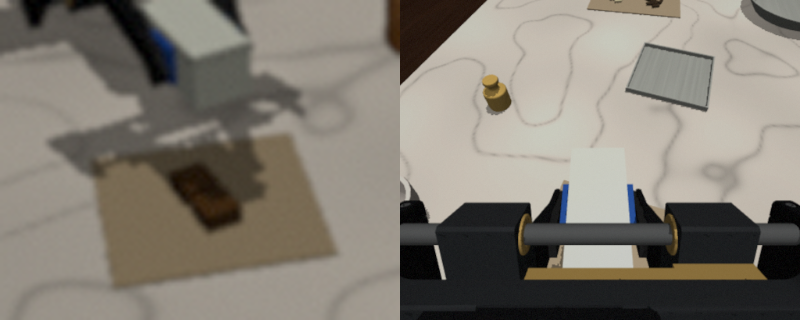

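Run:
```python
from h import *
p=cv2.imread("pics/top0.png"); K,W=camT("top"); q=p[225:305,365:455].astype(int)
H,S,V=cv2.split(cv2.cvtColor(p,cv2.COLOR_BGR2HSV)); m=np.zeros_like(V); m[225:305,365:455]=((S<14)|(V<110))[225:305,365:455]*255
print(np.median(S[240:290,390:430]),np.median(V[240:290,390:430]),S[230,370],V[230,370])
m=cv2.morphologyEx(m,cv2.MORPH_OPEN,np.ones((3,3)))
c=max(cv2.findContours(m,cv2.RETR_EXTERNAL,cv2.CHAIN_APPROX_NONE)[0],key=cv2.contourArea); r=cv2.minAreaRect(c); print(r)
P=cast(K,W,cv2.boxPoints(r),.008); print(P.round(4).tolist(),P.mean(0),np.linalg.norm(P[1]-P[0]),np.linalg.norm(P[2]-P[1]))
T=P.mean(0)[:2]
chain([hold(*a) for a in [((.47,-.175,.126),-76.4,50.3),((T[0],T[1],.08),-76.4,50.3)]])
```

```text
16.0 111.0 30 135
((426.231689453125, 267.4146423339844), (32.35643768310547, 61.5103645324707), 6.34019136428833)
[[0.3599, -0.3365, 0.008], [0.5072, -0.3558, 0.008], [0.499, -0.4334, 0.008], [0.3521, -0.4134, 0.008]] [ 0.42958454 -0.38478695  0.008     ] 0.1485572130641774 0.07800745479927094
shift [10.33  7.07 12.26] turn [-0.19  0.14 -0.22]
shift [ 8.88  8.86 17.9 ] turn [0. 0. 0.]
```

Run:
```python
from h import *
p=cv2.imread("pics/top0.png"); K,W=camT("top")
H,S,V=cv2.split(cv2.cvtColor(p,cv2.COLOR_BGR2HSV)); m=np.zeros_like(V); m[225:305,365:455]=((S<23)|(V<112))[225:305,365:455]*255
m=cv2.morphologyEx(m,cv2.MORPH_OPEN,np.ones((3,3)))
c=max(cv2.findContours(m,cv2.RETR_EXTERNAL,cv2.CHAIN_APPROX_NONE)[0],key=cv2.contourArea); r=cv2.minAreaRect(c); print(r)
P=cast(K,W,cv2.boxPoints(r),.008); print(P.round(4).tolist(),P.mean(0),np.linalg.norm(P[1]-P[0]),np.linalg.norm(P[2]-P[1]))
T=P.mean(0)[:2]
chain([hold(*a) for a in [((.47,-.175,.126),-76.4,50.3),((T[0],T[1],.08),-76.4,50.3)]])
```

```text
((415.40386962890625, 264.2783508300781), (74.71634674072266, 66.90914916992188), 5.806726455688477)
[[0.365, -0.2599, 0.008], [0.5259, -0.2786, 0.008], [0.5086, -0.4583, 0.008], [0.3486, -0.4379, 0.008]] [ 0.43701189 -0.35868401  0.008     ] 0.16197032783241322 0.18057640133801026
shift [10.33  7.07 12.26] turn [-0.19  0.14 -0.22]
shift [ 7.37  7.53 16.08] turn [0. 0. 0.]
```

Run:
```python
from h import *
p=cv2.imread("pics/top0.png"); cv2.imwrite("pics/tr.png",cv2.resize(p[220:310,360:460],None,fx=6,fy=6,interpolation=cv2.INTER_CUBIC))
```

```text
(no output)
```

View pics/tr.png

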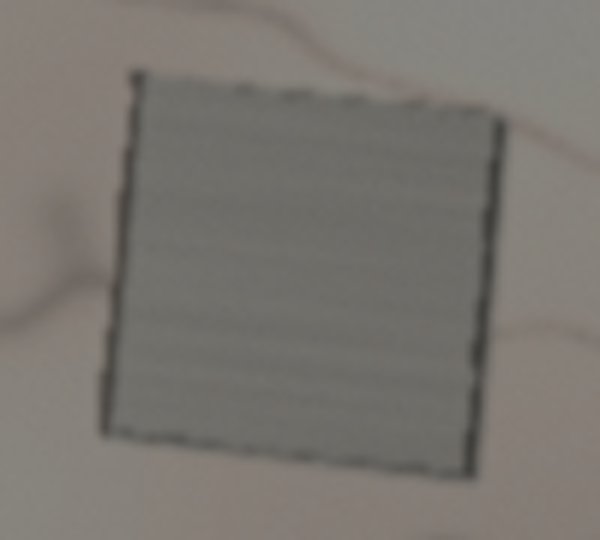

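Tray corners in this ×6 crop are at about (137,70), (505,115), (475,480) and (103,435).

Run:
```python
from h import *
K,W=camT("top")
P=cast(K,W,np.array([[137,70],[505,115],[475,480],[103,435]])/6+[359.6,219.6],.008); print(P.round(4).tolist(),P.mean(0),np.linalg.norm(P[1]-P[0]),np.linalg.norm(P[2]-P[1]))
T=P.mean(0)[:2]
chain([hold(*a) for a in [((.47,-.175,.126),-76.4,50.3),((T[0],T[1],.08),-76.4,50.3)]])
```

```text
[[0.516, -0.2804, 0.008], [0.4987, -0.4287, 0.008], [0.3525, -0.4131, 0.008], [0.3691, -0.2646, 0.008]] [ 0.43407136 -0.34668864  0.008     ] 0.14926025392936787 0.146993571179007
shift [10.33  7.07 12.26] turn [-0.19  0.14 -0.22]
shift [ 6.58  7.53 15.13] turn [0. 0. 0.]
```

Request:
send_rows --motion '[{"tx":1.3,"ty":0.9,"tz":1.5,"wx":0,"wy":0,"wz":0},{"tx":3.6,"ty":2.5,"tz":4.3,"wx":0,"wy":0,"wz":0},{"tx":6,"ty":4.1,"tz":7.1,"wx":0,"wy":0,"wz":-0.2},{"tx":8.4,"ty":5.7,"tz":9.9,"wx":0,"wy":0,"wz":-0.2},{"tx":10.3,"ty":7.1,"tz":12.3,"wx":-0.2,"wy":0.1,"wz":-0.2}]'

```text
t: 15.5
ee_pos: [0.4662, -0.1704, 0.1332]
tool_rot: [0.263, 0.712, -0.56, 0.333]
ft_force: [2.0, -0.7, -1.4]
gripper_width: 0.571
```

Run:
```python
from h import *
s,m=st(); C=s["ee_pos"]+m@ct; print("C",C.round(4))
chain([hold(*a) for a in [((.434,-.3467,.08),-76.4,50.3)]])
```

```text
t 15.5 pos [ 0.4662 -0.1704  0.1332] x [ 0.152 -0.622  0.769] y [-0.972 -0.234  0.002] z [ 0.179 -0.747 -0.64 ] j [ 0.123  0.319 -1.052  1.515 -0.871 -1.307] F [ 2.  -0.7 -1.4] g 0.571
C [ 0.4682 -0.1767  0.1245]
shift [ 6.63  7.3  14.94] turn [0.12 0.08 0.07]
```

Run:
```python
from h import *
chain([hold(*a) for a in [((.465,-.22,.12),-94,50.3),((.434,-.3467,.08),-114,50.3)]])
```

```text
shift [2.31 1.13 3.48] turn [-13.42   0.06  11.32]
shift [ 5.15  1.98 12.46] turn [-15.39  -0.    12.78]
```

Request:
send_rows --motion '[{"tx":0.4,"ty":0.2,"tz":0.6,"wx":-2.7,"wy":0,"wz":2.3},{"tx":0.9,"ty":0.4,"tz":1.3,"wx":-5.4,"wy":0,"wz":4.5},{"tx":1.4,"ty":0.7,"tz":2.1,"wx":-8,"wy":0,"wz":6.8},{"tx":1.9,"ty":0.9,"tz":2.8,"wx":-10.7,"wy":0,"wz":9},{"tx":2.3,"ty":1.1,"tz":3.5,"wx":-13.4,"wy":0,"wz":11.3}]'

```text
t: 16.0
ee_pos: [0.4646, -0.214, 0.1276]
tool_rot: [-0.312, -0.617, 0.663, -0.288]
ft_force: [-0.1, 1.1, -1.8]
gripper_width: 0.567
```

Run:
```python
from h import *
s,m=st(); C=s["ee_pos"]+m@ct; print("C",C.round(4))
chain([hold(*a) for a in [((.434,-.3467,.08),-114,50.3)]])
```

```text
t 16.0 pos [ 0.4646 -0.214   0.1276] x [-0.044 -0.638  0.769] y [-0.997  0.072  0.002] z [-0.057 -0.767 -0.64 ] j [ 0.141  0.41  -0.898  1.163 -0.958 -1.252] F [-0.1  1.1 -1.8] g 0.567
C [ 0.4646 -0.2206  0.1189]
shift [ 5.21  1.91 12.35] turn [-15.19   0.03  12.79]
```

Request:
send_rows --motion '[{"tx":0.8,"ty":0.3,"tz":2,"wx":-3,"wy":0,"wz":2.5},{"tx":2,"ty":0.7,"tz":4.7,"wx":-6,"wy":0,"wz":5},{"tx":3.2,"ty":1.2,"tz":7.6,"wx":-9,"wy":0,"wz":7.6},{"tx":4.4,"ty":1.6,"tz":10.5,"wx":-12.3,"wy":0,"wz":10.3},{"tx":5.2,"ty":1.9,"tz":12.3,"wx":-15.2,"wy":0,"wz":12.8}]'

```text
t: 16.5
ee_pos: [0.4345, -0.3417, 0.0872]
tool_rot: [-0.358, -0.492, 0.76, -0.229]
ft_force: [0.8, 0.3, -1.0]
gripper_width: 0.569
```

Run:
```python
from h import *
s,m=st(); C=s["ee_pos"]+m@ct; print("C",C.round(4))
chain([hold(*a) for a in [((.434,-.3467,.03),-114,50.3)]])
shot("side","s9.png"); shot("top","t9.png")
q=cv2.imread("pics/s9.png"); a=q[190:384,150:350]; w=cv2.imread("pics/t9.png")[190:320,225:460]
cv2.imwrite("pics/c9.png",np.hstack([cv2.resize(a,(370,360),interpolation=cv2.INTER_CUBIC),cv2.resize(w,(430,360))]))
# cakes
p=cv2.imread("pics/t9.png"); K,W=camT("top"); H,S,V=cv2.split(cv2.cvtColor(p,cv2.COLOR_BGR2HSV))
m=np.zeros_like(V,bool); m[208:266,240:300]=(V<95)[208:266,240:300]
for mm,st_,ce in comps(m,30):
    c=cv2.findContours(mm.astype(np.uint8),cv2.RETR_EXTERNAL,cv2.CHAIN_APPROX_NONE)[0][0]; r=cv2.minAreaRect(c); b=cast(K,W,cv2.boxPoints(r),.016)
    print(st_,cast(K,W,ce,.016).round(4),np.linalg.norm(b[1]-b[0]).round(4),np.linalg.norm(b[2]-b[1]).round(4))
```

```text
t 16.5 pos [ 0.4345 -0.3417  0.0872] x [-0.26  -0.583  0.769] y [-0.911  0.411  0.003] z [-0.318 -0.7   -0.639] j [-0.131  0.552 -0.767  1.097 -0.974 -1.273] F [ 0.8  0.3 -1. ] g 0.569
C [ 0.4322 -0.3478  0.0785]
shift [-3.84 -0.13  2.96] turn [ 0.34 -0.   -0.04]
[ 240  208   60   58 2130] [[ 0.4932 -0.0248  0.016 ]] 0.1446 0.1382
```

View pics/c9.png

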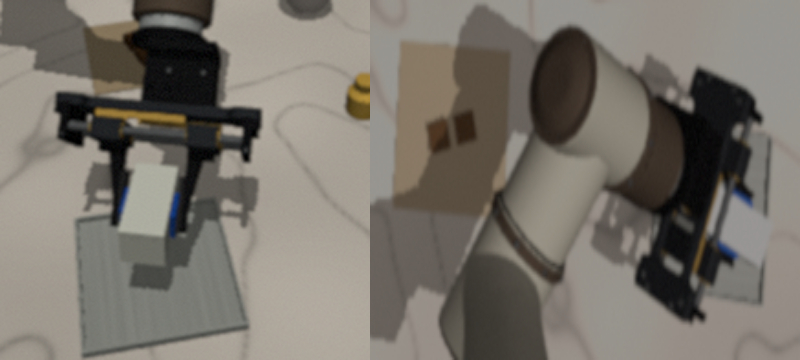

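Request:
send_rows --motion '[{"tx":-0.6,"ty":0,"tz":0.5,"wx":0,"wy":0,"wz":0},{"tx":-1.6,"ty":0,"tz":1.2,"wx":0.3,"wy":0,"wz":0},{"tx":-2.6,"ty":0,"tz":2,"wx":0.3,"wy":0,"wz":0},{"tx":-3.4,"ty":-0.1,"tz":2.7,"wx":0.3,"wy":0,"wz":0},{"tx":-3.7,"ty":-0.1,"tz":2.9,"wx":0.3,"wy":0,"wz":0}]'

```text
t: 17.1
ee_pos: [0.4361, -0.3405, 0.0386]
tool_rot: [-0.357, -0.493, 0.759, -0.231]
ft_force: [-0.7, -0.0, -2.1]
gripper_width: 0.572
```

Run:
```python
from h import *
s,m=st(); C=s["ee_pos"]+m@ct; print("C",C.round(4))
chain([hold(*a) for a in [((.434,-.3467,.022),-114,50.3)]])
```

```text
t 17.1 pos [ 0.4361 -0.3405  0.0386] x [-0.258 -0.584  0.769] y [-0.914  0.407  0.002] z [-0.314 -0.702 -0.639] j [-0.154  0.631 -0.796  1.197 -0.923 -1.395] F [-0.7 -0.  -2.1] g 0.572
C [ 0.4339 -0.3466  0.0299]
shift [-0.61 -0.01  0.51] turn [ 0.07 -0.    0.08]
```

Lowering slowly to touch.

Request:
send_rows --motion '[{"tx":-0.15,"ty":0,"tz":0.1,"wx":0,"wy":0,"wz":0},{"tx":-0.3,"ty":0,"tz":0.25,"wx":0,"wy":0,"wz":0},{"tx":-0.45,"ty":0,"tz":0.35,"wx":0,"wy":0,"wz":0},{"tx":-0.53,"ty":0,"tz":0.45,"wx":0,"wy":0,"wz":0},{"tx":-0.6,"ty":0,"tz":0.5,"wx":0,"wy":0,"wz":0}]'

```text
t: 17.6
ee_pos: [0.4362, -0.3405, 0.031]
tool_rot: [-0.357, -0.493, 0.759, -0.231]
ft_force: [-0.3, 0.3, -1.5]
gripper_width: 0.569
```

Request:
send_rows --motion '[{"tx":-0.02,"ty":0,"tz":0.02,"wx":0,"wy":0,"wz":0},{"tx":-0.04,"ty":0,"tz":0.03,"wx":0,"wy":0,"wz":0},{"tx":-0.06,"ty":0,"tz":0.05,"wx":0,"wy":0,"wz":0},{"tx":-0.08,"ty":0,"tz":0.06,"wx":0,"wy":0,"wz":0},{"tx":-0.08,"ty":0,"tz":0.06,"wx":0,"wy":0,"wz":0}]'

```text
t: 18.1
ee_pos: [0.4362, -0.3405, 0.0299]
tool_rot: [-0.357, -0.493, 0.759, -0.231]
ft_force: [-0.2, -0.5, -2.2]
gripper_width: 0.57
```

Request:
send_rows --motion '[{"tx":-0.02,"ty":0,"tz":0.02,"wx":0,"wy":0,"wz":0},{"tx":-0.04,"ty":0,"tz":0.03,"wx":0,"wy":0,"wz":0},{"tx":-0.06,"ty":0,"tz":0.05,"wx":0,"wy":0,"wz":0},{"tx":-0.08,"ty":0,"tz":0.06,"wx":0,"wy":0,"wz":0},{"tx":-0.08,"ty":0,"tz":0.06,"wx":0,"wy":0,"wz":0}]'

```text
t: 18.6
ee_pos: [0.4362, -0.3404, 0.0289]
tool_rot: [-0.357, -0.493, 0.759, -0.231]
ft_force: [-0.7, -0.1, -1.2]
gripper_width: 0.567
```

Run:
```python
from h import *
s,m=st(); C=s["ee_pos"]+m@ct; print("C",C.round(4))
shot("side","s10.png");shot("wrist","w10.png")
w=cv2.imread("pics/w10.png");q=cv2.imread("pics/s10.png"); b=q[270:384,170:300]
cv2.imwrite("pics/c10.png",np.hstack([cv2.resize(b,(400,350),interpolation=cv2.INTER_CUBIC),cv2.resize(w,(400,350))]))
```

```text
t 18.6 pos [ 0.4362 -0.3404  0.0289] x [-0.259 -0.584  0.769] y [-0.914  0.407  0.001] z [-0.314 -0.703 -0.639] j [-0.159  0.648 -0.801  1.217 -0.915 -1.42 ] F [-0.7 -0.1 -1.2] g 0.567
C [ 0.434  -0.3466  0.0202]
```

View pics/c10.png

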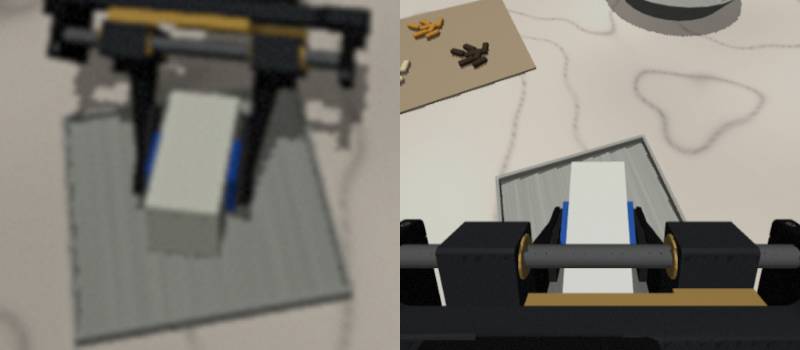

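Request:
send_rows --motion '[{"tx":-0.02,"ty":0,"tz":0.02,"wx":0,"wy":0,"wz":0},{"tx":-0.04,"ty":0,"tz":0.03,"wx":0,"wy":0,"wz":0},{"tx":-0.06,"ty":0,"tz":0.05,"wx":0,"wy":0,"wz":0},{"tx":-0.08,"ty":0,"tz":0.06,"wx":0,"wy":0,"wz":0},{"tx":-0.08,"ty":0,"tz":0.06,"wx":0,"wy":0,"wz":0}]'

```text
t: 19.2
ee_pos: [0.4362, -0.3404, 0.0279]
tool_rot: [-0.357, -0.493, 0.759, -0.231]
ft_force: [0.4, 0.0, -3.0]
gripper_width: 0.565
```

Run:
```python
from h import *
s,p,d=shot("wrist","w11.png"); K,W=camT("wrist",s)
def wp(u,v):
    z=d[v,u]; c=np.array([(u-K[0,2])/K[0,0]*z,(v-K[1,2])/K[1,1]*z,z]); return W[:3,:3].T@(c-W[:3,3])
for u,v in [(225,185),(252,185),(280,185),(222,215),(252,215),(285,215),(222,235),(285,235)]: print((u,v),wp(u,v).round(4))
print("floor",[wp(u,v).round(4).tolist() for u,v in [(160,210),(175,215),(310,185),(320,195)]])
print("counter",[wp(u,v).round(4).tolist() for u,v in [(100,180),(400,150)]])
```

```text
(225, 185) [ 0.4344 -0.3836  0.0433]
(252, 185) [ 0.4203 -0.3765  0.0443]
(280, 185) [ 0.4055 -0.37    0.0443]
(222, 215) [ 0.4431 -0.3652  0.0439]
(252, 215) [ 0.4284 -0.3583  0.0445]
(285, 215) [ 0.4116 -0.3517  0.0432]
(222, 235) [ 0.4472 -0.3543  0.0433]
(285, 235) [ 0.417  -0.3413  0.0427]
floor [[0.4776, -0.4105, 0.0018], [0.4689, -0.4027, 0.001], [0.3682, -0.3859, 0.002], [0.3657, -0.3753, 0.0015]]
counter [[0.5139, -0.4575, -0.0005], [0.2802, -0.3876, 0.0]]
```

Request:
send_rows --motion '[{"tx":-0.03,"ty":0,"tz":0.02,"wx":0,"wy":0,"wz":0},{"tx":-0.06,"ty":0,"tz":0.05,"wx":0,"wy":0,"wz":0},{"tx":-0.09,"ty":0,"tz":0.07,"wx":0,"wy":0,"wz":0},{"tx":-0.12,"ty":0,"tz":0.1,"wx":0,"wy":0,"wz":0},{"tx":-0.12,"ty":0,"tz":0.1,"wx":0,"wy":0,"wz":0}]'

```text
t: 19.75
ee_pos: [0.4362, -0.3404, 0.0263]
tool_rot: [-0.357, -0.493, 0.759, -0.231]
ft_force: [-0.4, 0.6, -2.1]
gripper_width: 0.569
```

Request:
send_rows --motion '[{"tx":-0.02,"ty":0,"tz":0.02,"wx":0,"wy":0,"wz":0},{"tx":-0.04,"ty":0,"tz":0.03,"wx":0,"wy":0,"wz":0},{"tx":-0.06,"ty":0,"tz":0.05,"wx":0,"wy":0,"wz":0},{"tx":-0.08,"ty":0,"tz":0.06,"wx":0,"wy":0,"wz":0},{"tx":-0.08,"ty":0,"tz":0.06,"wx":0,"wy":0,"wz":0}]'

```text
t: 20.25
ee_pos: [0.4362, -0.3405, 0.0262]
tool_rot: [-0.357, -0.493, 0.759, -0.232]
ft_force: [-1.0, 3.7, 5.3]
gripper_width: 0.571
```

Contact felt (+5 N). Release.

Request:
send_rows --motion '[{"tx":0,"ty":0,"tz":0,"wx":0,"wy":0,"wz":0},{"tx":0,"ty":0,"tz":0,"wx":0,"wy":0,"wz":0},{"tx":0,"ty":0,"tz":0,"wx":0,"wy":0,"wz":0},{"tx":0,"ty":0,"tz":0,"wx":0,"wy":0,"wz":0},{"tx":0,"ty":0,"tz":0,"wx":0,"wy":0,"wz":0}]' --claw 1

```text
t: 20.75
ee_pos: [0.4362, -0.3405, 0.026]
tool_rot: [-0.357, -0.493, 0.759, -0.232]
ft_force: [-0.7, -0.1, -0.1]
gripper_width: 0.935
```

Request:
send_rows --motion '[{"tx":0,"ty":0,"tz":0,"wx":0,"wy":0,"wz":0},{"tx":0,"ty":0,"tz":-0.5,"wx":0,"wy":0,"wz":0},{"tx":0,"ty":0,"tz":-1.5,"wx":0,"wy":0,"wz":0},{"tx":0,"ty":0,"tz":-3,"wx":0,"wy":0,"wz":0},{"tx":0,"ty":0,"tz":-5,"wx":0,"wy":0,"wz":0}]'

```text
t: 21.25
ee_pos: [0.4514, -0.3051, 0.0581]
tool_rot: [-0.358, -0.493, 0.759, -0.231]
ft_force: [0.1, -1.1, -0.8]
gripper_width: 1.001
```

Request:
send_rows --motion '[{"tx":0,"ty":0,"tz":-1.5,"wx":0,"wy":0,"wz":0},{"tx":0,"ty":0,"tz":-3.5,"wx":0,"wy":0,"wz":0},{"tx":0,"ty":0,"tz":-5.5,"wx":0,"wy":0,"wz":0},{"tx":0,"ty":0,"tz":-7,"wx":0,"wy":0,"wz":0},{"tx":0,"ty":0,"tz":-8,"wx":0,"wy":0,"wz":0}]'

```text
t: 21.75
ee_pos: [0.4775, -0.2477, 0.1098]
tool_rot: [-0.357, -0.493, 0.759, -0.231]
ft_force: [-0.5, -0.5, -1.0]
gripper_width: 0.999
```

Run:
```python
from h import *
s,m=st()
s,p,d=shot("wrist","w12.png"); shot("top","t12.png"); shot("side","s12.png")
w=cv2.imread("pics/w12.png");q=cv2.imread("pics/s12.png"); b=q[180:384,150:350]; t=cv2.imread("pics/t12.png")[190:310,225:460]
cv2.imwrite("pics/c12.png",np.vstack([np.hstack([cv2.resize(b,(400,300),interpolation=cv2.INTER_CUBIC),cv2.resize(w,(400,300))]),cv2.resize(t,(800,300))[:, :]]))
```

```text
t 21.75 pos [ 0.4775 -0.2477  0.1098] x [-0.259 -0.583  0.77 ] y [-0.914  0.407  0.001] z [-0.314 -0.703 -0.638] j [ 0.103  0.551 -0.653  0.849 -1.096 -1.212] F [-0.5 -0.5 -1. ] g 0.999
```

View pics/c12.png

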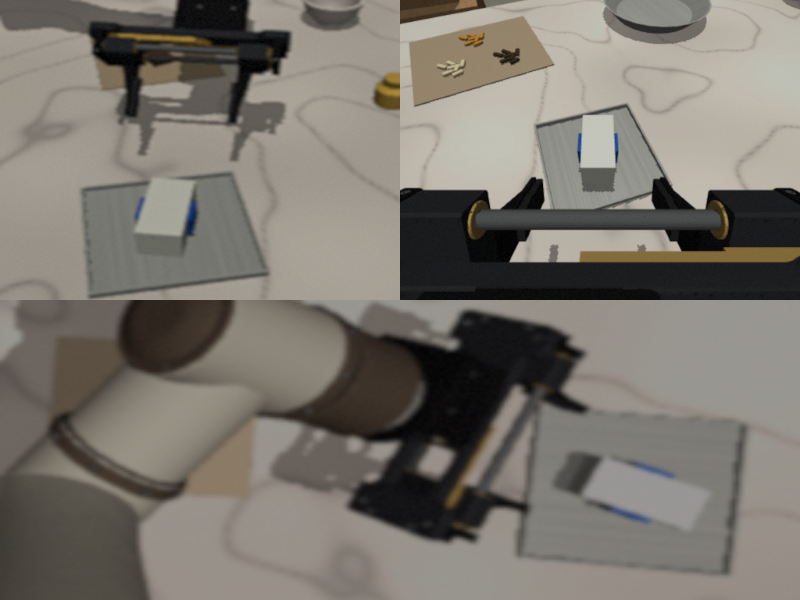

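Request:
send_rows --motion '[{"tx":1.5,"ty":0,"tz":-1.3,"wx":0,"wy":0,"wz":0},{"tx":3.5,"ty":0,"tz":-2.9,"wx":0,"wy":0,"wz":0},{"tx":6,"ty":0,"tz":-5,"wx":0,"wy":0,"wz":0},{"tx":8,"ty":0,"tz":-6.7,"wx":0,"wy":0,"wz":0},{"tx":9,"ty":0,"tz":-7.5,"wx":0,"wy":0,"wz":0}]'

```text
t: 22.4
ee_pos: [0.4771, -0.2487, 0.2277]
tool_rot: [-0.357, -0.492, 0.759, -0.231]
ft_force: [-0.6, 0.0, 0.5]
gripper_width: 1.003
```

Run:
```python
from h import *
s,m=st()
s,p,d=shot("side","s13.png"); K,W=camT("side")
def wp(u,v):
    z=d[v,u]; c=np.array([(u-K[0,2])/K[0,0]*z,(v-K[1,2])/K[1,1]*z,z]); return W[:3,:3].T@(c-W[:3,3])
for P in ([.503,.011,.016],[.497,-.02,.016],[.434,-.347,.042],[.447,-.375,.042],[.421,-.318,.042]):
    u,v=proj(K,W,P)[0].round().astype(int); print(P,(u,v),wp(u,v).round(4))
shot("top","t13.png")
a=cv2.imread("pics/s13.png")[150:384,140:400]; b=cv2.imread("pics/t13.png")[100:310,180:460]
cv2.imwrite("pics/c13.png",np.hstack([cv2.resize(a,(400,360),interpolation=cv2.INTER_CUBIC),cv2.resize(b,(400,300)) if 0 else cv2.resize(b,(400,360))]))
```

```text
t 22.4 pos [ 0.4771 -0.2487  0.2277] x [-0.26  -0.583  0.77 ] y [-0.913  0.408 -0.   ] z [-0.314 -0.703 -0.638] j [ 0.12   0.394 -0.538  0.757 -1.291 -1.009] F [-0.6  0.   0.5] g 1.003
[0.503, 0.011, 0.016] (np.int64(225), np.int64(209)) [0.5021 0.0126 0.015 ]
[0.497, -0.02, 0.016] (np.int64(226), np.int64(216)) [ 0.4977 -0.0174  0.0154]
[0.434, -0.347, 0.042] (np.int64(233), np.int64(320)) [ 0.4343 -0.3469  0.0417]
[0.447, -0.375, 0.042] (np.int64(244), np.int64(331)) [ 0.4483 -0.3674  0.0321]
[0.421, -0.318, 0.042] (np.int64(222), np.int64(309)) [ 0.4265 -0.2848  0.0017]
```

View pics/c13.png

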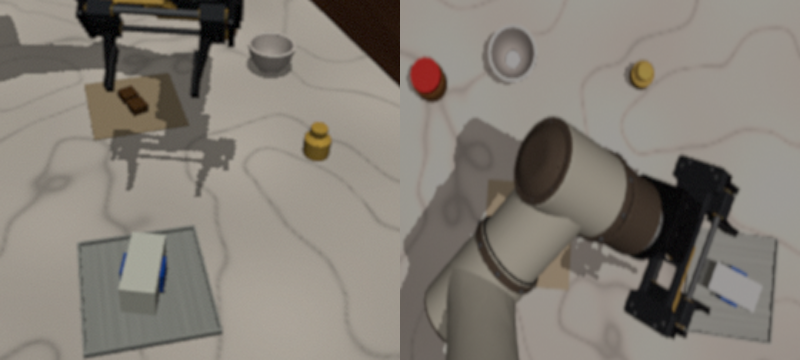

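```bash
python3 -c "
from bench import *
print(finish_job())"
```

```text
the job is handed in; nothing more can be done
None
```

The job is done and handed in at about 22.5 s. Both cakes lie flat on the paper sheet, and the empty mould is mouth down in the steel tray with the gripper clear of it.

- **Turning:** I gripped the mould across its lugs, stood it on its end, took a new grip, and turned it mouth down over the sheet.
- **Rapping:** One rap aimed at about 0.28 m/s freed both cakes. I didn't measure the actual impact speed or the peak force during that stroke.
- **Cakes:** The depth image put their tops at about 15 mm. 16 mm is expected for a cake lying flat on the sheet.
- **Mould:** I lowered it into the tray until it touched at about 5 N, then let go. Its top centre read 41.7 mm, against 42 mm expected for it sitting flat on the tray floor.
- **Bystanders:** The jar, mortar and weight looked undisturbed in the last pictures.

Checks that disagreed:
- **Slip in the grip:** The mould slid about 3–4 mm in the fingers, most likely during the rap. Touchdown in the tray therefore came lower than planned; I found it by force and the wrist camera's depth, and the fingers should have stayed about 2 mm above the tray floor.
- **Joint range:** One joint came close to the end of its range on the way to the tray, so I turned the mould to a new heading and it moved back from the limit.
- **Final side-view check:** Two of the points I picked missed the mould's top face, so only the centre reading counts there.

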